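# Reseat the loose frit of a filtration manifold and fit its funnel

### The job

On the two-place filtration manifold the round glass frit has come out of its seat and lies loose on the steel deck. With a fingertip, nudge it along the deck, never picking it up, until it drops flat into the empty seat; the sintered glass is brittle, so push it only lightly and stop as soon as you feel it go home. Then stand the loose steel funnel upright over it, wide foot down, set down gently so that the foot slips over the frit and rests flat on the deck, let go, and leave everything else on the bench where it is.

Things in the scene. Friction and masses are not known exactly. Their poses are not given: they have to be found in the camera images.
- manifold: fixed steel two-place filtration manifold; flat deck 120 (x) by 310 mm (y), surface 55 mm above the bench, drip edge 5 mm wide, 4 mm high round it. Origin on the bench under the bar's middle, z up. Two places on the long centre line (x = 0): one under blank_cap, the other the empty seat, at the other end. The deck is clamped through slots, so the seat's centre lies anywhere 95 to 115 mm from the origin along y: feel for it
- blank_cap: fixed black round cap, 70 mm across, 12 mm high, its knob 21 mm, over the unused place; origin under its centre, on the deck, 105 mm from the manifold's origin. The empty seat, at the other end, is a round recess 49 mm across and 1.5 mm deep with rigid upright walls, drain rings and a dark gasket on its floor
- frit_center (a point): centre of the loose frit, a flat white sintered-glass disc 47 mm across, 6 mm thick, edges broken 1 mm, 16 to 26 g, flat on the deck near its middle, z up. It slides at under 0.5 N. Dropped home, its centre is 1.5 mm above the deck surface (3 mm before), its top 4.5 mm proud, with 1 mm of play all round; pushed on, it meets the rigid recess wall. Brittle: it bears no more than 10 N
- funnel_center (a point): middle (half-way up, on the axis) of the loose steel funnel, upright on the bench, z up, 160 to 260 g: 64 mm tall, straight body 52 mm across (wall 2.5 mm), bead at the rim, foot ring 64 mm across and 11 mm high. Its underside has a bore 50 mm across and 6 mm deep that fits over the seated frit with 1.5 mm of play; the passage above is narrower (38 mm). Grip it across the body
- funnel_foot (a point): centre of the funnel's underside, on its axis, 32 mm below funnel_center; level with the deck when the funnel is fully down
- petri_a: petri dish 90 mm across and 12 mm high lying on the bench, bystander; origin at the centre of its underside
- petri_b: a second petri dish like it, bystander; origin at the centre of its underside
- forceps: steel forceps 130 mm long and 7 mm thick lying on the bench, bystander; origin at the middle. Behind it, right of the manifold, stands the fixed gel casting stand (x 0.45 to 0.63, y -0.22 to 0.07, 215 mm tall): reach over or round it
- rinse_bottle: white squeeze bottle with red cap and bent spout, 70 mm wide and 191 mm tall, bystander; origin at the bottom
- sample_bottle: glass bottle with red cap, 80 mm across and 172 mm tall, bystander; origin at the bottom
- marker: black and white marker pen 128 mm long lying on the bench, bystander; origin at the middle
Not all that is in view belongs to the job. Leave any red look-alike of the part that bears funnel_center alone.

How it is judged:
By the outcome, as a careful person would: the job done as asked, in the order asked, and still so for the second after the job is handed in, with the robot touching nothing.
It also fails if it takes over 72 s, if anything falls off the work surface, if the arm or the gripper's body presses on something with over 40 N, if the wrist force passes 120 N, or if a joint passes its speed limit or range.

### The arm

A 7-joint arm with a two-finger parallel gripper is mounted at the origin on a cart in front of the work surface, level with it; the furniture and walls round the work are solid. World frame = base frame: x ahead of the robot, y to its left, z up, the work surface at z = 0. Lengths are in m, angles in rad, forces in N, time in s.
With the tool pointing down it reaches from about 0.4 to 0.85 m from the base axis. Payload 4.4 kg.
Tool frame: the origin (TCP) lies where the fingers leave the gripper's body, on its centre line; the fingertips stand 97 mm ahead of it and the grasp point (between the pads) lies 78 mm ahead of it; z points along the fingers, y is the direction in which the jaws open and shut (so a half turn about z gives the same grasp; the last joint's range is limited). The gripper opens to 94 mm and grips with 3 to 60 N. Pads are 16 mm wide; open, the fingers measure 119 mm over their backs; the gripper's body (75 mm by 177 mm) begins 78 mm behind the grasp point.
Start: joints at [-1.171, 0.628, 0.038, 1.517, -0.027, 0.996, -0.02], TCP at [0.292, 0.581, 0.303] pointing down, gripper open.
Joint ranges: [-3.06, 3.06], [-0.37, 2.12], [-1.25, 1.32], [0.18, 2.47], [-1.1, 4.24], [0.23, 1.98], [-2.94, 2.94]. Speed limits (rad/s): [2.57, 2.57, 3.14, 3.14, 3.14, 3.14, 3.14].

### API

Orientations are given as a unit quaternion [w, x, y, z].
In Python, from bench import ctrl gives the robot as it stands. The module is installed in compiled form; this text tells all that it offers.
- The arm moves only by the tool send_rows, never from a script. Its argument "moves" is a list of rows, each an object with "offset": the shift along the tool's x, y, z in cm, a list of three; "turn": the turn, a rotation vector about the tool's x, y, z in units of 6 degrees (1.0 is 6 degrees), a list of three; "hand": the gripper command: -1 is fully open, 1 is shut, values between are in proportion. In form: [{"offset": [x, y, z], "turn": [wx, wy, wz], "hand": hand}, ...]. A call has 1 to 8 rows; each row shifts and turns the commanded pose from where the row before left it, along the tool's axes as they then stand; what a row does not reach is not made up. A row lasts 1/10 s, in which the tool goes at most 50 mm and 8.59 degrees, less where a joint would pass 70% of its speed; a pose out of reach is approached as far as the arm can. A call is refused whole if a number of a shift passes 5 or a number of a turn 1, either way. A call with a gripper value outside its range is refused whole. The fingers move at their own pace and stop on an object; "force" is the grip in N (left out, the last holds). Time passes only in rows, so rows that do not move let the fingers close. It gives the time, the measured TCP pose, the force and the opening at its end, in the units of the state.
- ctrl.get_state(): the state, without advancing time (a new reading comes with each control period).
- ctrl.get_image(name): name is "scene" or "side" or "wrist"; returns a dict with "pixels" (384x512x3 uint8, red, green, blue), "fx", "fy", "cx", "cy" (pixels), "position" and "attitude" of the camera in the world; the wrist camera has in their place "hand_eye" (4x4, takes a point from camera to tool coordinates, whose origin is the TCP and whose axes are the flange's). Camera axes: x right, y down, z forward; pixel columns grow to the right and rows downward; lengths in m; the calibration is good to about 2 mm. The wrist camera is an equidistant fisheye: a pixel r from the principal point sees the ray r / f radians off the axis. A picture is of the moment at which its call begins: read the wrist's pose just before it. There is no depth.
- ctrl.sign_off(): hands the job in, once; it reports no verdict.
Trained networks look in a picture, given as the dict that the camera call returned (one of the last four; its "shot" number tells which), for a name from the list of things; names that differ only in an ending like _2 or _b are one class to them, and where a whole thing is asked for, a point or a joint stands for the part that bears it (a point fixed in the world has none). Each returns a list of dicts, best first, with "p" (0 to 1); they miss things now and then, are a little off and sometimes report something else, mostly with a low value. They report only what shows in the picture. A call takes as long as a camera call. They do not tell look-alikes from the thing itself.
- ctrl.spot_in(picture, query): "bbox" ([left, top, right, bottom] in pixels, round what is visible of it).
- ctrl.landmark_of(picture, query): "centre" ([row, column] in pixels: a listed point, or the origin of a listed thing).
The state is a dict: "t": time; "joints": joint angles; "joint_velocities": joint speeds; "tau": joint torques, N m; "position": TCP position; "ee_rot": TCP orientation; "contact_force": force on the tool from outside, world axes, zero at the start; "torque": the same for the moment, N m; "opening": finger opening in m.
Only numpy, scipy, OpenCV 4.12 (cv2) and the standard library are available. Lean on these libraries where they do the work, as an engineer would, in place of code of your own. Each camera call takes 0.05 s, during which the arm holds its last target.

## Working session

There is one attempt and no reset: what is moved stays moved. The work goes in short steps, Python scripts to look and compute and a tool call to move; the robot and the scene stay as the last step left them, time stands still between calls to the robot, and variables do not carry over. Pictures are saved under pics/ and viewed, and the job is handed in when it is done.

Besides the shell and the picture viewer there is one more tool, called after "Request:" by a JSON object that holds its "name" and its "arguments". send_rows: Moves the arm, as the interface text tells. Its arguments: {"type":"object","properties":{"moves":{"type":"array"},"force":{"type":"number"}},"required":["moves"]}

```bash
mkdir -p pics
cat > h.py <<'E'
import numpy as np, cv2
from bench import ctrl
from scipy.spatial.transform import Rotation as R
def rot(q): return R.from_quat([q[1],q[2],q[3],q[0]]).as_matrix()
def att(a):
    a=np.array(a,float)
    return rot(a) if a.size==4 else a
def save(im,name,crop=None,scale=1):
    p=im["pixels"][:,:,::-1]
    if crop: l,t,r,b=crop; p=p[t:b,l:r]
    p=cv2.resize(p,None,fx=scale,fy=scale,interpolation=cv2.INTER_CUBIC)
    cv2.imwrite("pics/"+name+".png",p)
def campose(im,st=None):
    if "hand_eye" in im:
        H=np.array(im["hand_eye"]); Rt=rot(st["ee_rot"]); 
        return Rt@H[:3,:3], Rt@H[:3,3]+np.array(st["position"])
    return att(im["attitude"]),np.array(im["position"])
def ray(im,col,row,st=None):
    Rc,o=campose(im,st)
    x=(col-im["cx"])/im["fx"]; y=(row-im["cy"])/im["fy"]
    if "hand_eye" in im:
        r=np.hypot(x,y); d=np.array([0,0,1.]) if r<1e-9 else np.array([np.sin(r)*x/r,np.sin(r)*y/r,np.cos(r)])
    else: d=np.array([x,y,1.])
    return o,Rc@d
def onz(im,col,row,z,st=None):
    o,d=ray(im,col,row,st); return o+d*(z-o[2])/d[2]
def proj(im,p,st=None):
    Rc,o=campose(im,st); c=Rc.T@(np.array(p)-o)
    if "hand_eye" in im:
        th=np.arctan2(np.hypot(c[0],c[1]),c[2]); n=np.hypot(c[0],c[1])+1e-12
        return im["cx"]+im["fx"]*th*c[0]/n, im["cy"]+im["fy"]*th*c[1]/n
    return im["cx"]+im["fx"]*c[0]/c[2], im["cy"]+im["fy"]*c[1]/c[2]
E
python3 - <<'E'
from h import *
st=ctrl.get_state(); print(st)
for n in ["scene","side","wrist"]:
    im=ctrl.get_image(n); save(im,"a_"+n,scale=1.5)
    print(n,{k:v for k,v in im.items() if k!="pixels"})
    for q in ["manifold","blank_cap","frit_center","funnel_center","funnel_foot"]:
        print(q,[(np.round(r["centre"]),round(r["p"],2)) for r in ctrl.landmark_of(im,q)],[(np.round(r["bbox"]),round(r["p"],2)) for r in ctrl.spot_in(im,q)])
E
```

```text
{'t': 0.0, 'joints': array([-1.17081876,  0.62933266,  0.03841418,  1.51832926, -0.02697752,
        0.99630825, -0.0199936 ]), 'joint_velocities': array([-0.00095242,  0.00043647,  0.00247643,  0.00037119, -0.00145792,
       -0.00161894, -0.00172349]), 'tau': array([-9.76982096e-05, -5.49714804e+01,  1.14336178e+00, -1.86628979e+01,
       -5.22056676e-02,  2.35239789e-02,  1.72474915e-04]), 'position': array([0.29167684, 0.58035294, 0.30177458]), 'ee_rot': array([-2.02152353e-04,  2.30768763e-01,  9.73008177e-01, -9.07904880e-04]), 'contact_force': array([ 1.00414303,  0.43644784, -0.49489385]), 'torque': array([0.0183745 , 0.02997711, 0.0214209 ]), 'opening': 0.09400187102199178}
scene {'fx': 409.42518525957746, 'fy': 409.42518525957746, 'cx': 260.0991452727468, 'cy': 195.13084527744948, 'position': array([ 0.00689894, -0.39678423,  0.68321255]), 'attitude': array([-0.42333041,  0.83596392, -0.31230083,  0.15628142]), 'shot': 1}
manifold [] [(array([226., 214., 301., 251.]), 0.74)]
blank_cap [(array([197., 294.]), 0.65)] [(array([280., 183., 307., 204.]), 0.68), (array([255., 207
[... 1577 characters left out ...]
'fy': 297.3186396354542, 'cx': 249.33169894222334, 'cy': 195.1521413796389, 'hand_eye': array([[ 5.04128778e-04, -9.66290936e-01, -2.57452079e-01,
         7.46692316e-02],
       [ 9.99999732e-01,  3.50253152e-04,  6.43545771e-04,
        -9.13537429e-04],
       [-5.31679043e-04, -2.57452334e-01,  9.66290853e-01,
        -8.20535698e-02],
       [ 0.00000000e+00,  0.00000000e+00,  0.00000000e+00,
         1.00000000e+00]]), 'shot': 3}
manifold [] []
blank_cap [] []
frit_center [] []
funnel_center [(array([337., 202.]), 0.89)] [(array([180., 320., 224., 357.]), 0.89), (array([207., 235., 273., 291.]), 0.23)]
funnel_foot [(array([328., 204.]), 0.87)] [(array([182., 321., 221., 361.]), 0.67)]
```

View pics/a_scene.png

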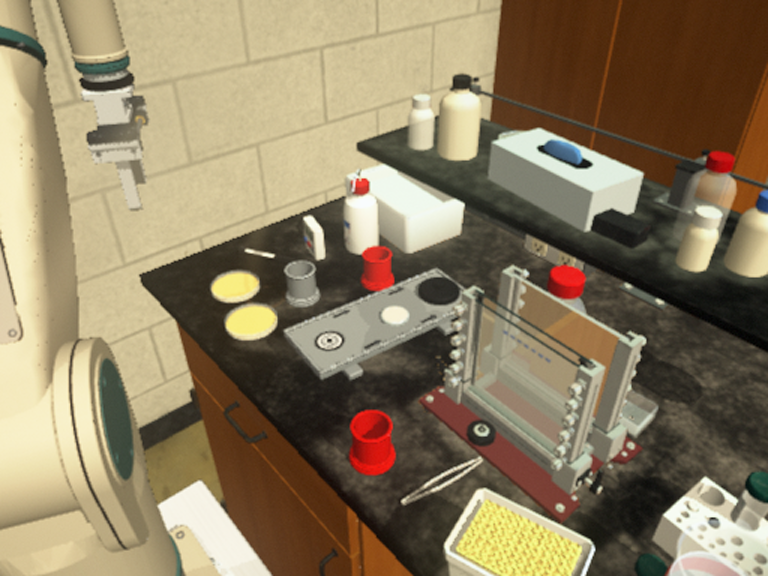

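View pics/a_side.png

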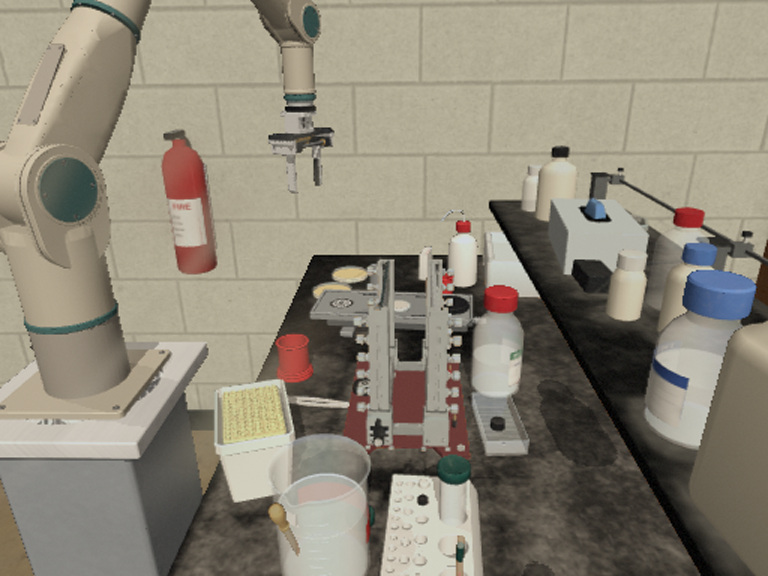

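View pics/a_wrist.png

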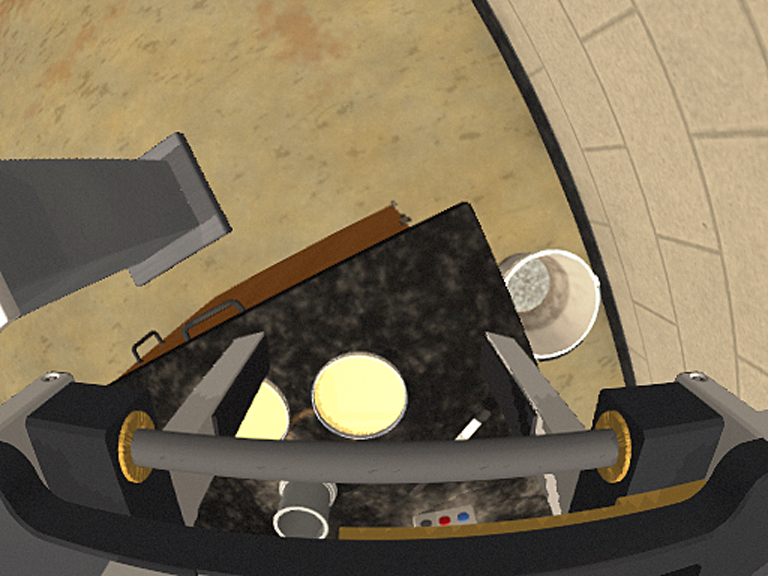

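Run:
```python
from h import *
im=ctrl.get_image("scene")
save(im,"b_crop",(120,130,330,270),3.8)
print("frit",onz(im,263.5,210.5,.061), "cap",onz(im,293,193.5,.067),"seat",onz(im,220,227,.055))
for c,r in [(290,219.5)]: pass
print("funnel c",onz(im,200,187,.032),"foot",onz(im,204,196,0))
for q in ["petri_a","forceps","rinse_bottle","sample_bottle","marker"]:
    print(q,[(np.round(r["centre"]),onz(im,r["centre"][1],r["centre"][0],0).round(3),round(r["p"],2)) for r in ctrl.landmark_of(im,q)])
```

```text
frit [0.52360108 0.19044473 0.061     ] cap [0.62126995 0.18763804 0.067     ] seat [0.41090384 0.21645555 0.055     ]
funnel c [0.48428892 0.41129512 0.032     ] foot [0.49143447 0.40704903 0.        ]
petri_a [(array([192., 158.]), array([0.404, 0.51 , 0.   ]), 0.96), (array([214., 169.]), array([0.375, 0.4  , 0.   ]), 0.87)]
forceps [(array([191., 156.]), array([0.401, 0.516, 0.   ]), 0.29)]
rinse_bottle [(array([167., 239.]), array([0.66 , 0.463, 0.   ]), 0.77)]
sample_bottle [(array([172., 180.]), array([0.507, 0.557, 0.   ]), 0.58)]
marker [(array([173., 181.]), array([0.505, 0.549, 0.   ]), 0.55)]
```

View pics/b_crop.png

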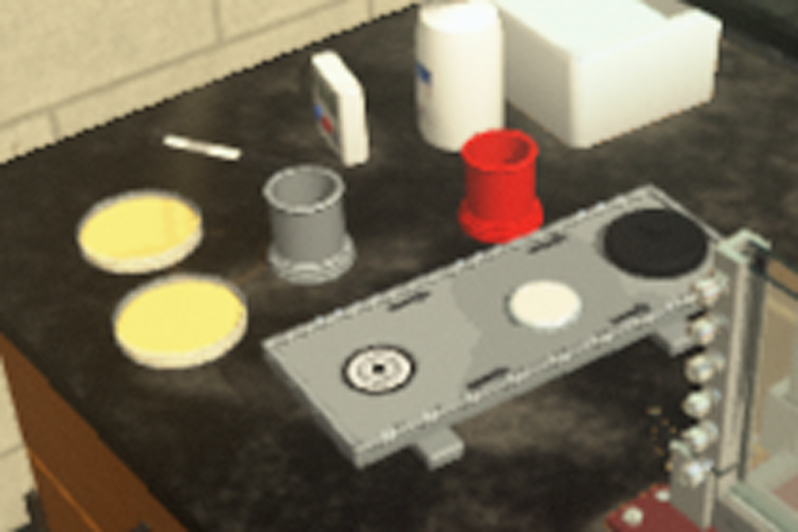

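Look-alikes for the funnel: the grey one at scene (200,187) and the red ones at (251,178) and (248,298). I'm choosing the grey steel one, and the crop confirms it: grey, wide foot down, next to the petri dishes. The frit is at (263,210), the seat at (220,227) and the cap at (293,193). The cap-to-seat distance measures 212 mm, which is consistent with the description.

Request:
{"name": "send_rows", "arguments": {"moves": [{"offset": [0,0,0],"turn": [0,0,-1],"hand": -1},{"offset": [0,0,0],"turn": [0,0,-1],"hand": 0},{"offset": [0,0,0],"turn": [0,0,-1],"hand": 0.3},{"offset": [-2,-2.5,0],"turn": [0,0,-0.1],"hand": 0.36},{"offset": [-3,-3.4,0],"turn": [0,0,0],"hand": 0.36},{"offset": [-3,-3.4,0],"turn": [0,0,0],"hand": 0.36},{"offset": [-3,-3.4,0],"turn": [0,0,0],"hand": 0.36},{"offset": [-3,-3.4,0],"turn": [0,0,0],"hand": 0.36}]}}

```text
t: 2.75
position: [0.4084, 0.4, 0.3029]
ee_rot: [0.0, 0.07, 0.998, 0.0]
contact_force: [0.1, -0.1, -0.0]
opening: 0.0414
```

Request:
{"name": "send_rows", "arguments": {"moves": [{"offset": [-3,-3.4,0],"turn": [0,0,0],"hand": 0.36},{"offset": [-3,-3.4,0.5],"turn": [0,0,0],"hand": 0.36},{"offset": [-3,-3.4,0.5],"turn": [0,0,0],"hand": 0.36},{"offset": [-3,-3.4,0.5],"turn": [0,0,0],"hand": 0.36},{"offset": [-3,-3.4,0.5],"turn": [0,0,0],"hand": 0.36},{"offset": [-1,-1,0.5],"turn": [0,0,0],"hand": 0.36},{"offset": [0,0,0],"turn": [0,0,0],"hand": 0.36},{"offset": [0,0,0],"turn": [0,0,0],"hand": 0.36}]}}

```text
t: 3.55
position: [0.5399, 0.2024, 0.2776]
ee_rot: [-0.001, 0.07, 0.998, 0.001]
contact_force: [-1.0, 1.1, 0.1]
opening: 0.0302
```

Run:
```python
from h import *
st=ctrl.get_state(); im=ctrl.get_image("wrist"); save(im,"c_wrist",scale=1.5)
print(st["t"],st["position"],rot(st["ee_rot"]).round(3),st["contact_force"],st["opening"])
for q in ["blank_cap","frit_center","manifold"]:
    for r in ctrl.landmark_of(im,q): print(q,np.round(r["centre"]),round(r["p"],2),onz(im,r["centre"][1],r["centre"][0],.058,st))
```

```text
3.55 [0.53986828 0.20237157 0.2776166 ] [[-0.99   0.14  -0.001]
 [ 0.14   0.99   0.001]
 [ 0.001  0.001 -1.   ]] [-0.97785657  1.0998994   0.07789176] 0.030246321028070695
blank_cap [265. 253.] 0.66 [0.62732561 0.19401621 0.058     ]
frit_center [176. 241.] 0.61 [0.52335374 0.19546201 0.058     ]
```

View pics/c_wrist.png

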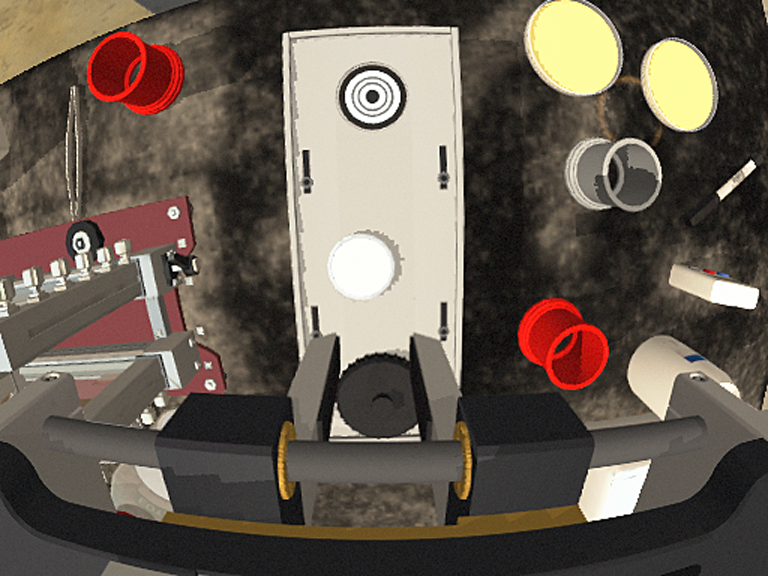

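```bash
cat >> h.py <<'E'
def ortho(im,st,z,x0,x1,y0,y1,res=.00025):
    # rows: x decreasing downward? image u->y, v->x
    xs=np.arange(x0,x1,res); ys=np.arange(y0,y1,res)
    X,Y=np.meshgrid(xs,ys,indexing="ij")
    Rc,o=campose(im,st)
    c=(np.stack([X,Y,np.full_like(X,z)],-1)-o)@Rc
    n=np.hypot(c[...,0],c[...,1]); th=np.arctan2(n,c[...,2])
    if "hand_eye" in im: u=im["cx"]+im["fx"]*th*c[...,0]/n; v=im["cy"]+im["fy"]*th*c[...,1]/n
    else: u=im["cx"]+im["fx"]*c[...,0]/c[...,2]; v=im["cy"]+im["fy"]*c[...,1]/c[...,2]
    return cv2.remap(im["pixels"],u.astype(np.float32),v.astype(np.float32),cv2.INTER_CUBIC)
E
python3 - <<'E'
from h import *
st=ctrl.get_state(); im=ctrl.get_image("wrist")
a=ortho(im,st,.055,.36,.46,.16,.26); b=ortho(im,st,.061,.47,.57,.14,.24); c=ortho(im,st,.055,.33,.68,.1,.29,.0005)
cv2.imwrite("pics/d_a.png",np.hstack([a,b])[:,:,::-1]); cv2.imwrite("pics/d_c.png",c[:,:,::-1])
g=cv2.cvtColor(b,cv2.COLOR_RGB2GRAY); m=(g>246).astype(np.uint8); 
for img,nm,x0,y0,mm in [(b,"frit",.47,.14,m),(a,"seat",.36,.16,(cv2.cvtColor(a,cv2.COLOR_RGB2GRAY)<90).astype(np.uint8))]:
    cs,_=cv2.findContours(mm,cv2.RETR_EXTERNAL,cv2.CHAIN_APPROX_NONE); k=max(cs,key=cv2.contourArea)
    (u,v),(p,q),an=cv2.fitEllipse(k); print(nm,x0+v*.00025,y0+u*.00025,p*.25,q*.25)
E
```

```text
Traceback (most recent call last):
ValueError: all the input array dimensions except for the concatenation axis must match exactly, but along dimension 0, the array at index 0 has size 401 and the array at index 1 has size 400
```

```bash
sed -i 's/xs=np.arange(x0,x1,res); ys=np.arange(y0,y1,res)/xs=x0+res*np.arange(round((x1-x0)\/res)); ys=y0+res*np.arange(round((y1-y0)\/res))/' h.py
cat > m.py <<'E'
from h import *
def ell(img,x0,y0,mask,res=.00025):
    cs,_=cv2.findContours(mask.astype(np.uint8),cv2.RETR_EXTERNAL,cv2.CHAIN_APPROX_NONE); k=max(cs,key=cv2.contourArea)
    k=cv2.convexHull(k); (u,v),(p,q),an=cv2.fitEllipse(k); return np.array([x0+v*res,y0+u*res]),p*res*1e3,q*res*1e3
E
python3 - <<'E'
from m import *
st=ctrl.get_state(); im=ctrl.get_image("wrist")
a=ortho(im,st,.055,.36,.46,.16,.26); b=ortho(im,st,.061,.47,.57,.14,.24); c=ortho(im,st,.055,.33,.68,.1,.29,.0005)
cv2.imwrite("pics/d_a.png",np.hstack([a,b])[:,:,::-1]); cv2.imwrite("pics/d_c.png",c[:,:,::-1])
G=lambda i:cv2.cvtColor(i,cv2.COLOR_RGB2GRAY)
print("frit",ell(b,.47,.14,G(b)>246)); print("seat",ell(a,.36,.16,G(a)<90))
E
```

```text
frit (array([0.52467575, 0.19347012]), 42.44277572631836, 43.14503479003906)
seat (array([0.41000418, 0.2187256 ]), 45.21753311157227, 45.49537658691406)
```

View pics/d_a.png

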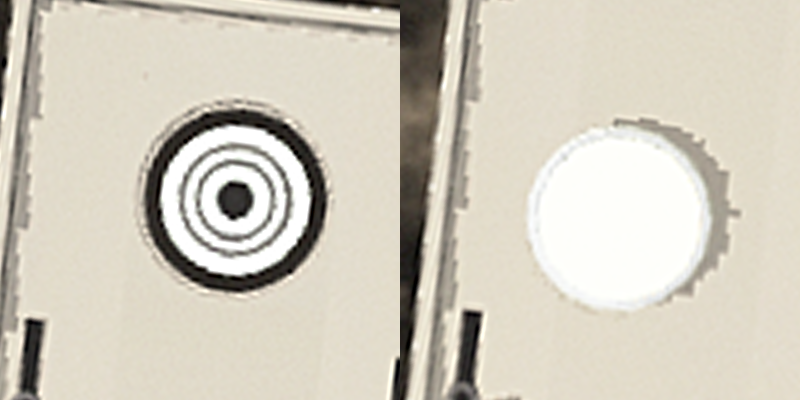

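View pics/d_c.png

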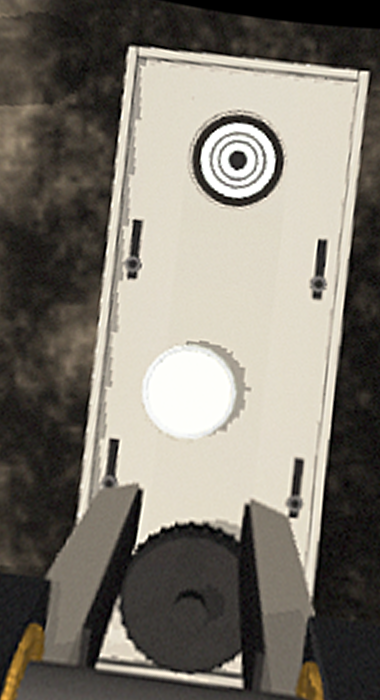

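The wrist view shows the frit at (241,177) and the seat's dark gasket ring at (248,65), with the cap behind the fingers. That puts the frit at (0.5247, 0.1935) and the seat at (0.4100, 0.2187), so the push line is at about 167.6°. I'll straddle that line with two abreast fingertips, 30 mm apart, behind the frit.

Request:
{"name": "send_rows", "arguments": {"moves": [{"offset": [-1.2,-0.6,0],"turn": [0,0,0.72],"hand": 0.36},{"offset": [-1.3,-0.6,2],"turn": [0,0,0],"hand": 0.36},{"offset": [0,0,3],"turn": [0,0,0],"hand": 0.36},{"offset": [0,0,3],"turn": [0,0,0],"hand": 0.36},{"offset": [0,0,2],"turn": [0,0,0],"hand": 0.36},{"offset": [0,0,0.5],"turn": [0,0,0],"hand": 0.36},{"offset": [0,0,0],"turn": [0,0,0],"hand": 0.36},{"offset": [0,0,0],"turn": [0,0,0],"hand": 0.36}]}}

```text
t: 4.65
position: [0.5637, 0.185, 0.1737]
ee_rot: [0.001, 0.108, 0.994, 0.0]
contact_force: [0.2, -0.2, 0.2]
opening: 0.0298
```

```bash
cat > look.py <<'E'
import sys
from m import *
n=sys.argv[1]
st=ctrl.get_state(); im=ctrl.get_image("wrist"); save(im,n,scale=1.5)
print(st["t"],st["position"],rot(st["ee_rot"]).round(3).tolist(),st["contact_force"].round(2),st["opening"])
E
python3 look.py e_wrist
```

```text
4.65 [0.56368622 0.18504234 0.1737416 ] [[-0.977, 0.214, 0.002], [0.214, 0.977, 0.001], [-0.002, 0.001, -1.0]] [ 0.19 -0.17  0.16] 0.029836840702545053
```

View pics/e_wrist.png

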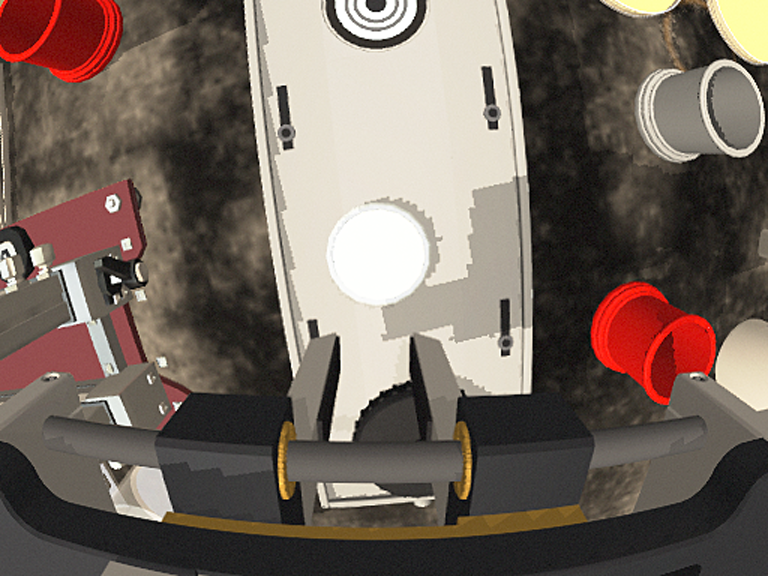

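The frit is centred between the fingertips at (378,253)/1.5, with the seat straight ahead at (376,8)/1.5. I'll lower now.

Request:
{"name": "send_rows", "arguments": {"moves": [{"offset": [0,0,0.8],"turn": [0,0,0],"hand": 0.36},{"offset": [0,0,0.8],"turn": [0,0,0],"hand": 0.36},{"offset": [0,0,0.2],"turn": [0,0,0],"hand": 0.36},{"offset": [0,0,0],"turn": [0,0,0],"hand": 0.36},{"offset": [0,0,0],"turn": [0,0,0],"hand": 0.36}]}}

```text
t: 5.2
position: [0.5631, 0.1845, 0.1546]
ee_rot: [-0.0, 0.108, 0.994, -0.0]
contact_force: [0.3, -0.4, 0.0]
opening: 0.0298
```

```bash
cat > look2.py <<'E'
import sys
from m import *
n=sys.argv[1]
st=ctrl.get_state(); im=ctrl.get_image("wrist"); save(im,n,scale=1.5)
T=rot(st["ee_rot"]); p=st["position"]
print(st["t"],p.round(4),st["contact_force"].round(2),st["opening"])
G=lambda i:cv2.cvtColor(i,cv2.COLOR_RGB2GRAY)
f=p[:2]+.03*T[:2,0]
b=ortho(im,st,.061,f[0]-.06,f[0]+.06,f[1]-.06,f[1]+.06)
s=np.array([.41,.2187]); a=ortho(im,st,.055,s[0]-.035,s[0]+.035,s[1]-.035,s[1]+.035)
cv2.imwrite("pics/"+n+"_o.png",np.hstack([cv2.resize(b,(400,400)),cv2.resize(a,(400,400))])[:,:,::-1])
for nm,im2,c,mk,h in [("frit",b,f,G(b)>245,.06),("seat",a,s,G(a)<90,.035)]:
    try:
        c0,q,r=ell(im2,c[0]-h,c[1]-h,mk); d=T.T[:2,:2]@(c0-p[:2]); print(nm,c0.round(4),round(q,1),round(r,1),"tool xy mm",(d*1e3).round(1))
    except Exception as e: print(nm,e)
E
python3 look2.py f_wrist
```

```text
5.2 [0.5631 0.1845 0.1546] [ 0.28 -0.41  0.02] 0.029838911423721953
frit [0.5242 0.1926] 41.8 43.8 tool xy mm [39.7 -0.5]
seat [0.3946 0.2208] 74.9 83.8 tool xy mm [172.3  -0.8]
```

View pics/f_wrist_o.png

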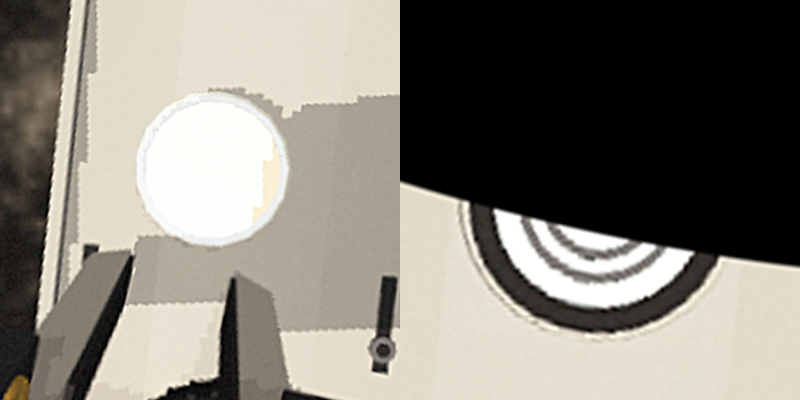

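Request:
{"name": "send_rows", "arguments": {"moves": [{"offset": [0.4,0,0],"turn": [0,0,0],"hand": 0.36},{"offset": [0.5,0,0],"turn": [0,0,0],"hand": 0.36},{"offset": [0.5,0,0],"turn": [0,0,0],"hand": 0.36},{"offset": [0.5,0,0],"turn": [0,0,0],"hand": 0.36},{"offset": [0.5,0,0],"turn": [0,0,0],"hand": 0.36},{"offset": [0.5,0,0],"turn": [0,0,0],"hand": 0.36},{"offset": [0.3,0,0],"turn": [0,0,0],"hand": 0.36},{"offset": [0,0,0],"turn": [0,0,0],"hand": 0.36}]}}

```text
t: 6.05
position: [0.5314, 0.1916, 0.1547]
ee_rot: [-0.0, 0.108, 0.994, -0.0]
contact_force: [-0.1, 0.8, 0.9]
opening: 0.0299
```

```bash
python3 look2.py g_wrist
```

```text
6.05 [0.5314 0.1916 0.1547] [-0.13  0.82  0.94] 0.029872607087846417
frit [0.503  0.1958] 35.6 40.7 tool xy mm [28.6 -1.9]
seat [0.4101 0.2186] 45.5 45.6 tool xy mm [124.2   0.4]
```

View pics/g_wrist_o.png

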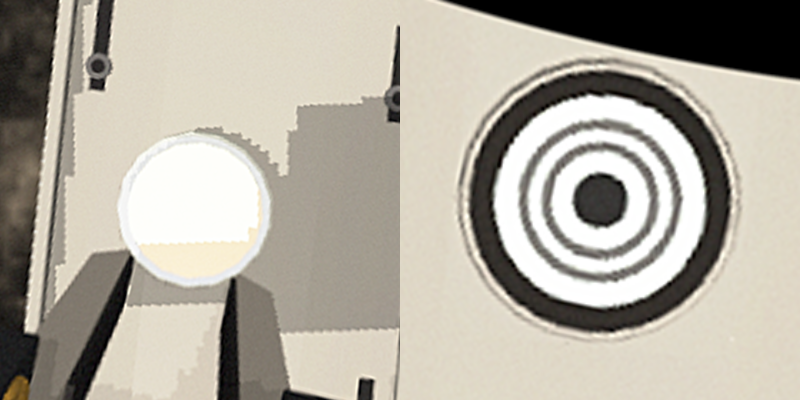

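Request:
{"name": "send_rows", "arguments": {"moves": [{"offset": [0.4,0.01,0],"turn": [0,0,0],"hand": 0.36},{"offset": [0.6,0.01,0],"turn": [0,0,0],"hand": 0.36},{"offset": [0.6,0.01,0],"turn": [0,0,0],"hand": 0.36},{"offset": [0.6,0.01,0],"turn": [0,0,0],"hand": 0.36},{"offset": [0.6,0.01,0],"turn": [0,0,0],"hand": 0.36},{"offset": [0.6,0.01,0],"turn": [0,0,0],"hand": 0.36},{"offset": [0.6,0.01,0],"turn": [0,0,0],"hand": 0.36},{"offset": [0.6,0.01,0],"turn": [0,0,0],"hand": 0.36}]}}

```text
t: 6.9
position: [0.4866, 0.2022, 0.1547]
ee_rot: [-0.0, 0.108, 0.994, 0.0]
contact_force: [0.6, 0.2, -0.6]
opening: 0.0302
```

Request:
{"name": "send_rows", "arguments": {"moves": [{"offset": [0.5,0.01,0],"turn": [0,0,0],"hand": 0.36},{"offset": [0.5,0.01,0],"turn": [0,0,0],"hand": 0.36},{"offset": [0.5,0.01,0],"turn": [0,0,0],"hand": 0.36},{"offset": [0.5,0.01,0],"turn": [0,0,0],"hand": 0.36},{"offset": [0.4,0,0],"turn": [0,0,0],"hand": 0.36},{"offset": [0.2,0,0],"turn": [0,0,0],"hand": 0.36},{"offset": [0,0,0],"turn": [0,0,0],"hand": 0.36}]}}

```text
t: 7.6
position: [0.4615, 0.2081, 0.1547]
ee_rot: [-0.0, 0.108, 0.994, -0.0]
contact_force: [0.9, 0.5, 0.2]
opening: 0.0303
```

```bash
sed -i 's/G(b)>245/G(b)>232/' look2.py; python3 look2.py i_wrist
```

```text
7.6 [0.4615 0.2081 0.1547] [0.89 0.46 0.21] 0.030268896052771783
frit [0.4334 0.2124] 35.6 40.6 tool xy mm [28.3 -1.8]
seat [0.4097 0.2188] 45.5 45.7 tool xy mm [52.9 -0.7]
```

View pics/i_wrist_o.png

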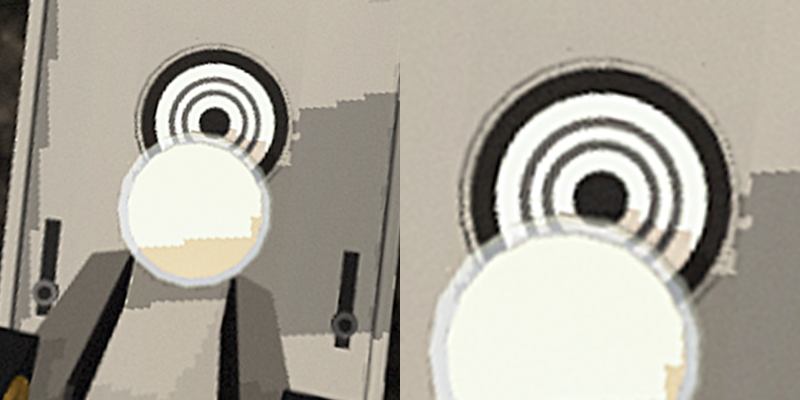

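View pics/i_wrist.png

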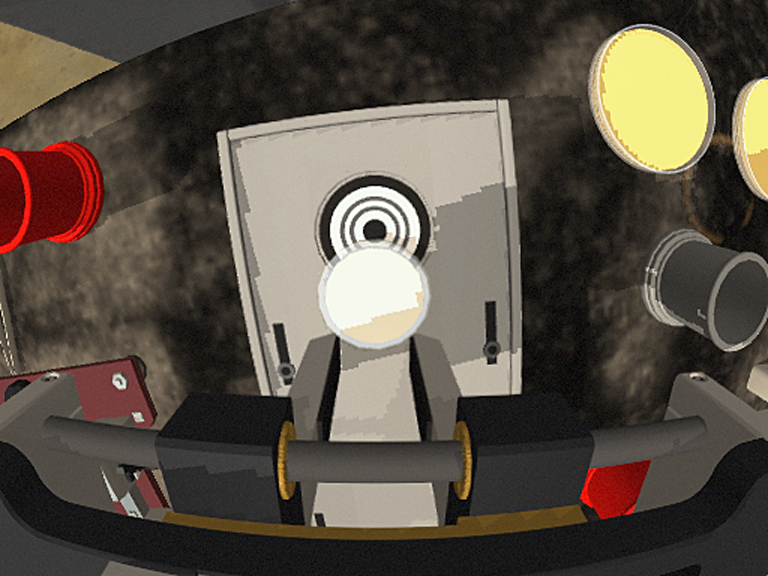

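The frit is in both fingertips' notch (disc at (374,297)/1.5). Its lateral offset to the seat is about 0.2 mm, with about 26 mm left to go.

Request:
{"name": "send_rows", "arguments": {"moves": [{"offset": [0.3,0,0],"turn": [0,0,0],"hand": 0.36},{"offset": [0.4,0,0],"turn": [0,0,0],"hand": 0.36},{"offset": [0.4,0,0],"turn": [0,0,0],"hand": 0.36},{"offset": [0.4,0,0],"turn": [0,0,0],"hand": 0.36},{"offset": [0.3,0,0],"turn": [0,0,0],"hand": 0.36},{"offset": [0.2,0,0],"turn": [0,0,0],"hand": 0.36},{"offset": [0.1,0,0],"turn": [0,0,0],"hand": 0.36},{"offset": [0,0,0],"turn": [0,0,0],"hand": 0.36}]}}

```text
t: 8.45
position: [0.4412, 0.2126, 0.1547]
ee_rot: [-0.0, 0.108, 0.994, -0.0]
contact_force: [1.0, 0.7, -0.9]
opening: 0.0299
```

```bash
python3 look2.py j_wrist
```

```text
8.45 [0.4412 0.2126 0.1547] [ 0.98  0.69 -0.9 ] 0.029876223224933423
frit [0.4144 0.2167] 44.0 47.4 tool xy mm [27.  -1.8]
seat [0.4091 0.2189] 44.8 45.4 tool xy mm [32.7 -0.7]
```

View pics/j_wrist_o.png

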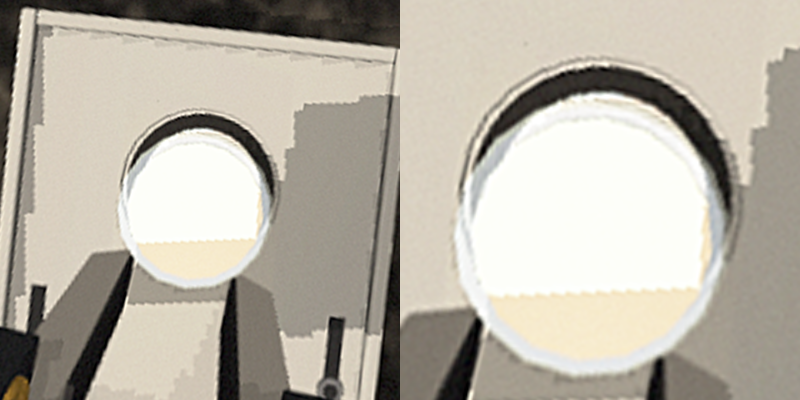

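Request:
{"name": "send_rows", "arguments": {"moves": [{"offset": [0.1,0,0],"turn": [0,0,0],"hand": 0.36},{"offset": [0.1,0,0],"turn": [0,0,0],"hand": 0.36},{"offset": [0.1,0,0],"turn": [0,0,0],"hand": 0.36},{"offset": [0.05,0,0],"turn": [0,0,0],"hand": 0.36},{"offset": [0,0,0],"turn": [0,0,0],"hand": 0.36}]}}

```text
t: 9.0
position: [0.4378, 0.2133, 0.1547]
ee_rot: [-0.0, 0.108, 0.994, -0.0]
contact_force: [0.6, 0.5, 0.6]
opening: 0.0299
```

Request:
{"name": "send_rows", "arguments": {"moves": [{"offset": [0.05,0,0],"turn": [0,0,0],"hand": 0.36},{"offset": [0,0,0],"turn": [0,0,0],"hand": 0.36}]}}

```text
t: 9.2
position: [0.4374, 0.2134, 0.1547]
ee_rot: [-0.0, 0.108, 0.994, 0.0]
contact_force: [0.0, 0.0, -0.6]
opening: 0.03
```

```bash
python3 look2.py k_wrist
```

```text
9.2 [0.4374 0.2134 0.1547] [ 0.02  0.05 -0.61] 0.02995404799557821
frit [0.4107 0.2173] 40.4 43.4 tool xy mm [26.9 -1.9]
seat [0.4583 0.1867] 6.4 67.7 tool xy mm [-26.2 -21.6]
```

View pics/k_wrist_o.png

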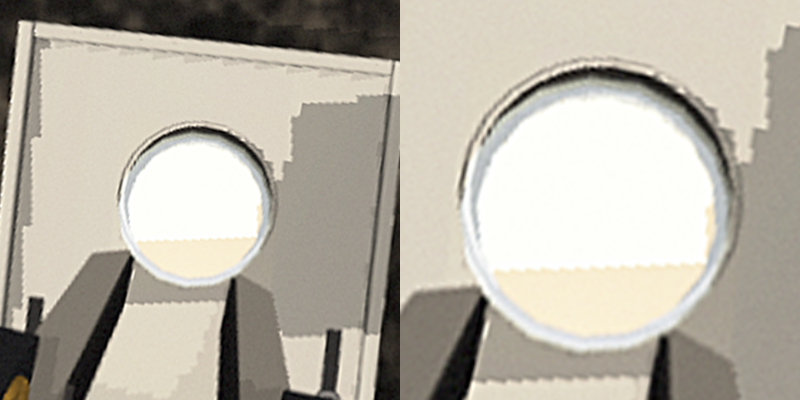

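Request:
{"name": "send_rows", "arguments": {"moves": [{"offset": [0.05,0,0],"turn": [0,0,0],"hand": 0.36},{"offset": [0,0,0],"turn": [0,0,0],"hand": 0.36}]}}

```text
t: 9.45
position: [0.4368, 0.2135, 0.1547]
ee_rot: [-0.0, 0.108, 0.994, 0.0]
contact_force: [-0.7, 0.4, -0.4]
opening: 0.0303
```

Request:
{"name": "send_rows", "arguments": {"moves": [{"offset": [0.05,0,0],"turn": [0,0,0],"hand": 0.36},{"offset": [0,0,0],"turn": [0,0,0],"hand": 0.36}]}}

```text
t: 9.65
position: [0.4363, 0.2136, 0.1547]
ee_rot: [-0.0, 0.108, 0.994, -0.0]
contact_force: [0.8, -0.4, 1.1]
opening: 0.0304
```

```bash
python3 look2.py l_wrist
```

```text
9.65 [0.4363 0.2136 0.1547] [ 0.77 -0.39  1.07] 0.030396126941512787
frit [0.4104 0.2175] 41.6 44.8 tool xy mm [26.1 -1.8]
seat [0.4486 0.1902] 6.0 49.2 tool xy mm [-17.  -20.2]
```

View pics/l_wrist_o.png

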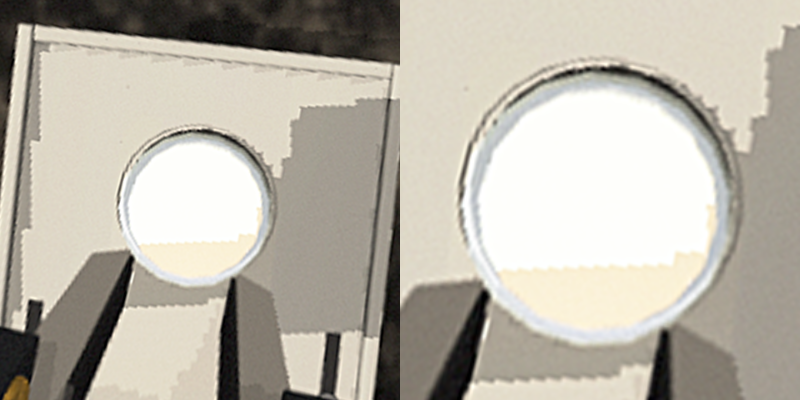

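Request:
{"name": "send_rows", "arguments": {"moves": [{"offset": [0.04,0,0],"turn": [0,0,0],"hand": 0.36},{"offset": [0,0,0],"turn": [0,0,0],"hand": 0.36}]}}

```text
t: 9.9
position: [0.436, 0.2137, 0.1547]
ee_rot: [-0.0, 0.108, 0.994, 0.0]
contact_force: [0.1, 0.1, 0.1]
opening: 0.03
```

```bash
python3 look2.py n_wrist
```

```text
9.9 [0.436  0.2137 0.1547] [0.09 0.09 0.1 ] 0.03002324430291538
frit [0.4108 0.2187] 41.0 43.0 tool xy mm [25.6 -0.5]
seat [0.4542 0.188 ] 6.3 62.0 tool xy mm [-23.3 -21.2]
```

View pics/n_wrist_o.png

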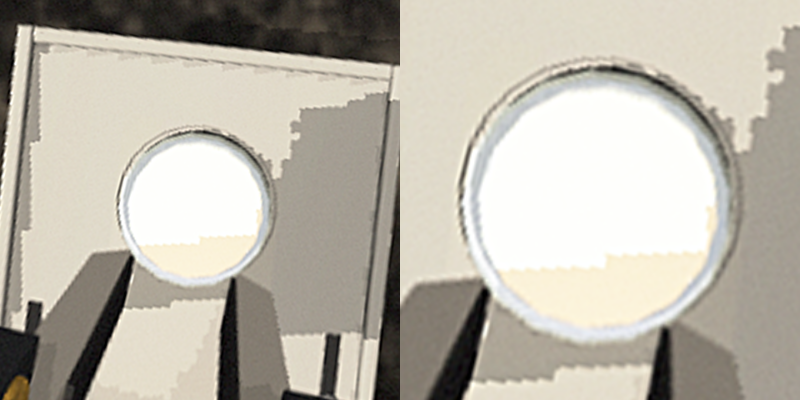

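Request:
{"name": "send_rows", "arguments": {"moves": [{"offset": [0.04,0,0],"turn": [0,0,0],"hand": 0.36},{"offset": [0,0,0],"turn": [0,0,0],"hand": 0.36}]}}

```text
t: 10.15
position: [0.4356, 0.2138, 0.1547]
ee_rot: [-0.0, 0.108, 0.994, 0.0]
contact_force: [-0.3, -1.0, -0.5]
opening: 0.0299
```

Request:
{"name": "send_rows", "arguments": {"moves": [{"offset": [0.03,0,0],"turn": [0,0,0],"hand": 0.36},{"offset": [0,0,0],"turn": [0,0,0],"hand": 0.36}]}}

```text
t: 10.35
position: [0.4353, 0.2139, 0.1547]
ee_rot: [-0.0, 0.108, 0.994, 0.0]
contact_force: [-0.1, -0.4, -0.7]
opening: 0.03
```

```bash
python3 look2.py o_wrist
```

```text
10.35 [0.4353 0.2139 0.1547] [-0.09 -0.38 -0.75] 0.02998976651031987
frit [0.4089 0.2188] 40.2 40.7 tool xy mm [26.8 -0.9]
seat [0.4462 0.1908] 5.8 46.3 tool xy mm [-15.6 -20.2]
```

View pics/o_wrist_o.png

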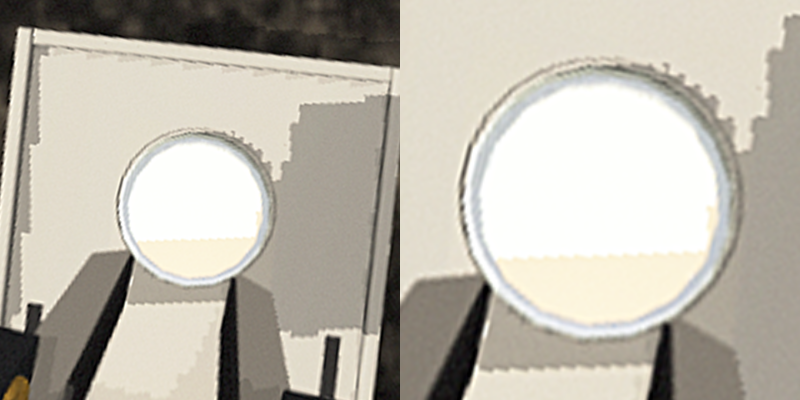

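Request:
{"name": "send_rows", "arguments": {"moves": [{"offset": [0.03,0,0],"turn": [0,0,0],"hand": 0.36},{"offset": [0,0,0],"turn": [0,0,0],"hand": 0.36}]}}

```text
t: 10.6
position: [0.435, 0.2139, 0.1546]
ee_rot: [-0.0, 0.108, 0.994, -0.0]
contact_force: [0.6, -0.5, 0.0]
opening: 0.0301
```

```bash
python3 look2.py p_wrist
```

```text
10.6 [0.435  0.2139 0.1546] [ 0.64 -0.45  0.02] 0.030063713247571594
frit [0.4086 0.2188] 40.3 40.9 tool xy mm [26.8 -0.9]
seat [0.4462 0.1908] 5.8 47.4 tool xy mm [-15.9 -20.2]
```

View pics/p_wrist_o.png

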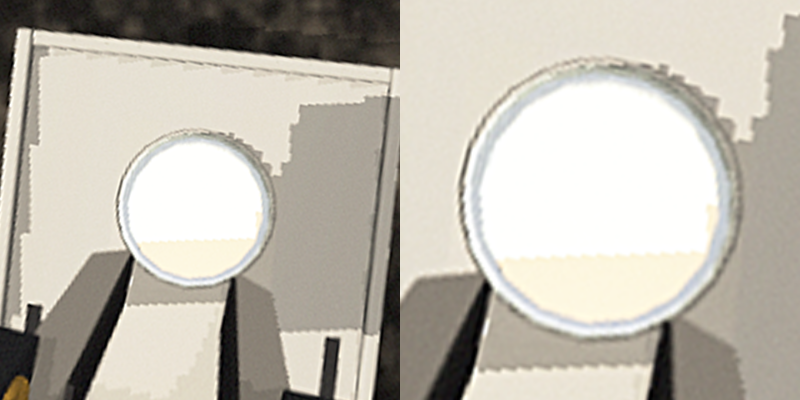

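Request:
{"name": "send_rows", "arguments": {"moves": [{"offset": [0.03,0,0],"turn": [0,0,0],"hand": 0.36},{"offset": [0,0,0],"turn": [0,0,0],"hand": 0.36}]}}

```text
t: 10.85
position: [0.4347, 0.214, 0.1547]
ee_rot: [-0.0, 0.108, 0.994, 0.0]
contact_force: [0.2, -0.1, 0.8]
opening: 0.03
```

Request:
{"name": "send_rows", "arguments": {"moves": [{"offset": [0.03,0,0],"turn": [0,0,0],"hand": 0.36},{"offset": [0,0,0],"turn": [0,0,0],"hand": 0.36}]}}

```text
t: 11.05
position: [0.4344, 0.214, 0.1547]
ee_rot: [-0.0, 0.108, 0.994, 0.0]
contact_force: [0.6, 0.4, 0.2]
opening: 0.0305
```

```bash
python3 look2.py q_wrist
```

```text
11.05 [0.4344 0.214  0.1547] [0.6  0.39 0.24] 0.030487834920108668
frit [0.4081 0.219 ] 40.2 40.8 tool xy mm [26.8 -0.9]
seat [0.4494 0.1895] 6.1 55.0 tool xy mm [-19.9 -20.8]
```

View pics/q_wrist_o.png

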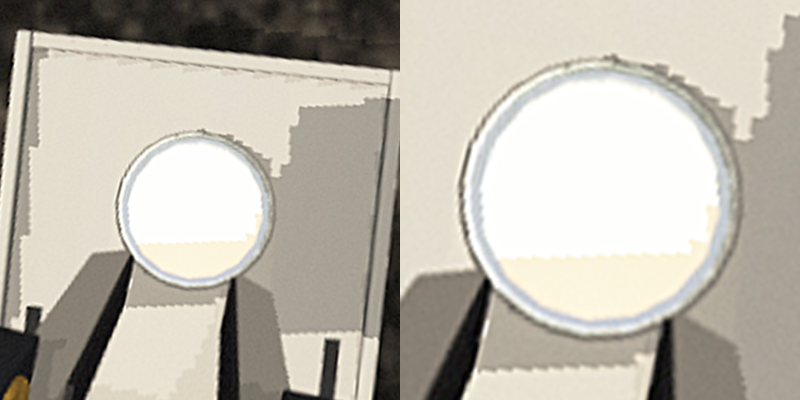

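Request:
{"name": "send_rows", "arguments": {"moves": [{"offset": [0.03,0,0],"turn": [0,0,0],"hand": 0.36},{"offset": [0,0,0],"turn": [0,0,0],"hand": 0.36}]}}

```text
t: 11.3
position: [0.4342, 0.2141, 0.1547]
ee_rot: [0.0, 0.108, 0.994, 0.0]
contact_force: [-0.6, -0.6, 0.2]
opening: 0.0301
```

Request:
{"name": "send_rows", "arguments": {"moves": [{"offset": [0.03,0,0],"turn": [0,0,0],"hand": 0.36},{"offset": [0,0,0],"turn": [0,0,0],"hand": 0.36}]}}

```text
t: 11.5
position: [0.434, 0.2142, 0.1547]
ee_rot: [0.0, 0.108, 0.994, 0.0]
contact_force: [1.1, -0.0, -0.2]
opening: 0.0301
```

```bash
python3 look2.py r_wrist
```

```text
11.5 [0.434  0.2142 0.1547] [ 1.11 -0.04 -0.24] 0.030088157687197588
frit [0.4079 0.219 ] 40.2 41.0 tool xy mm [26.5 -0.9]
seat [0.4489 0.1897] 6.0 54.5 tool xy mm [-19.8 -20.8]
```

View pics/r_wrist_o.png

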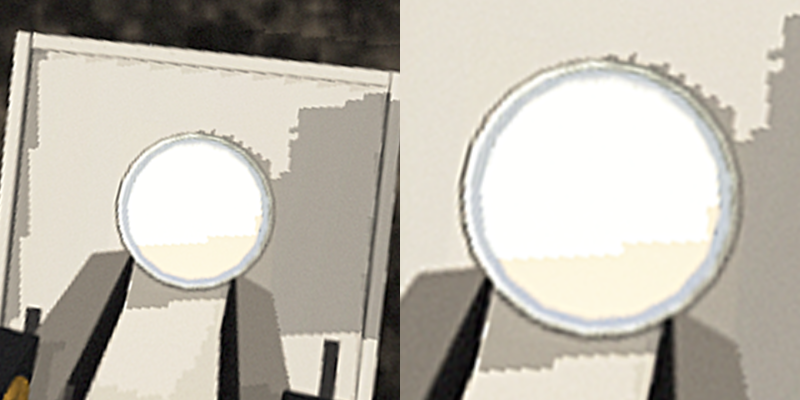

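Request:
{"name": "send_rows", "arguments": {"moves": [{"offset": [0.03,0,0],"turn": [0,0,0],"hand": 0.36},{"offset": [0,0,0],"turn": [0,0,0],"hand": 0.36}]}}

```text
t: 11.75
position: [0.4338, 0.2143, 0.1547]
ee_rot: [0.0, 0.108, 0.994, 0.0]
contact_force: [0.8, -0.4, -0.4]
opening: 0.0304
```

```bash
python3 look2.py s_wrist
```

```text
11.75 [0.4338 0.2143 0.1547] [ 0.79 -0.4  -0.43] 0.030418759175145922
frit [0.4078 0.219 ] 40.3 41.1 tool xy mm [26.4 -1. ]
seat [0.4415 0.1924] 6.0 38.8 tool xy mm [-12.2 -19.7]
```

Commanded and measured travel started to diverge after the last steps, with about 1 N of reaction, so it's touching the wall. I'll stop pushing, back off, and verify it dropped.

Request:
{"name": "send_rows", "arguments": {"moves": [{"offset": [-0.5,0,0],"turn": [0,0,0],"hand": 0.36},{"offset": [-1.5,0,0],"turn": [0,0,0],"hand": 0.36},{"offset": [-2.5,0,-1],"turn": [0,0,0],"hand": 0.36},{"offset": [-2,0,0],"turn": [0,0,0],"hand": 0.36},{"offset": [0,0,0],"turn": [0,0,0],"hand": 0.36},{"offset": [0,0,0],"turn": [0,0,0],"hand": 0.36}]}}

```text
t: 12.4
position: [0.4962, 0.2, 0.1643]
ee_rot: [-0.001, 0.108, 0.994, -0.0]
contact_force: [-0.5, 0.6, -0.4]
opening: 0.0302
```

Run:
```python
from m import *
st=ctrl.get_state(); im=ctrl.get_image("wrist"); print(st["position"])
a=ortho(im,st,.055,.36,.46,.17,.27); cv2.imwrite("pics/t_o.png",cv2.resize(a,(600,600))[:,:,::-1]); 
im2=ctrl.get_image("scene"); save(im2,"t_scene",(190,190,270,250),8)
im3=ctrl.get_image("side"); save(im3,"t_side",(195,180,275,230),8)
save(im,"t_wrist",scale=1.5)
```

```text
[0.49624628 0.20003826 0.16428552]
```

View pics/t_o.png

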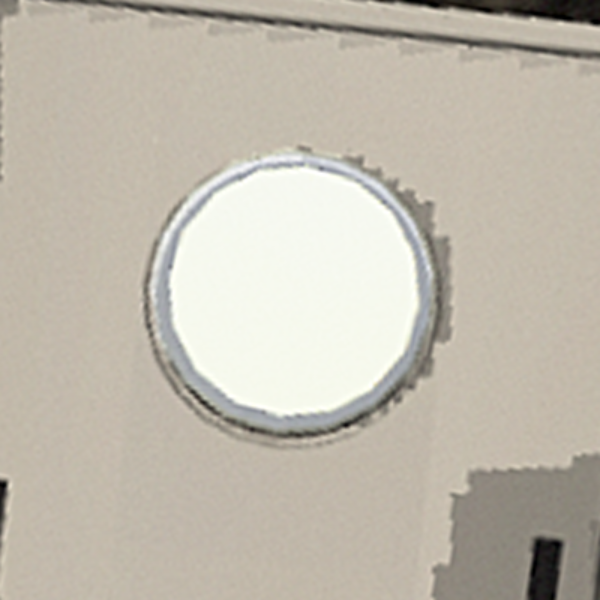

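View pics/t_scene.png

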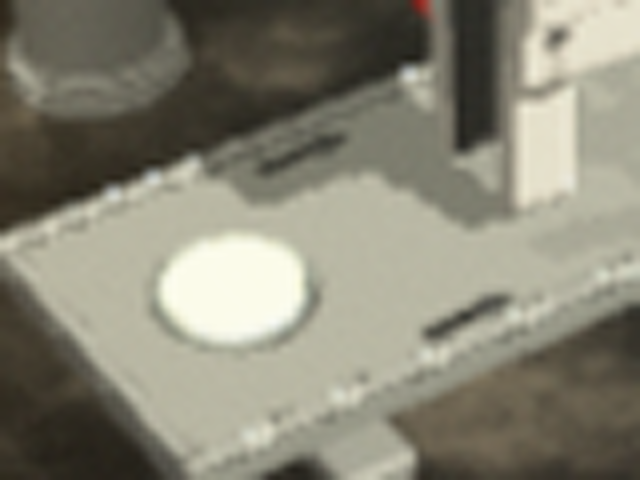

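View pics/t_side.png

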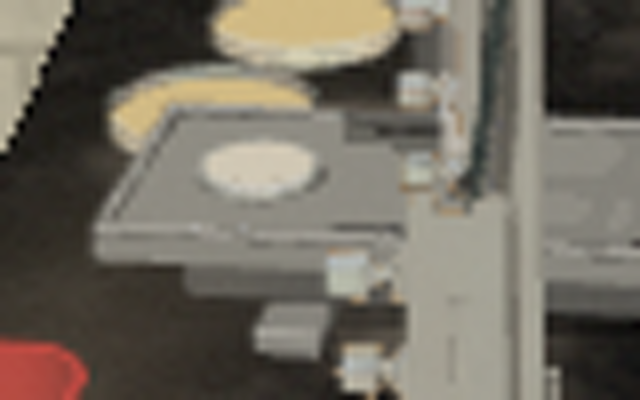

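Evidence that the frit is home:
- The fingers pushed it about 2 mm further (the full play) after the drop step, and then it met the wall with about 1 N.
- It is now concentric within about 1 mm, the recess ring shows as a thin gap on the near side, and its shadow has shortened.

Next is the funnel, starting with a close look from above.

Request:
{"name": "send_rows", "arguments": {"moves": [{"offset": [0,0,-3],"turn": [0,0,0],"hand": -1},{"offset": [0,1,-4],"turn": [0,0,0],"hand": -1},{"offset": [0,4,-3],"turn": [0,0,0],"hand": -1},{"offset": [0,4,0],"turn": [0,0,0],"hand": -1},{"offset": [0,4,0],"turn": [0,0,0],"hand": -1},{"offset": [0,4,0],"turn": [0,0,0],"hand": -1},{"offset": [0,3,0],"turn": [0,0,0],"hand": -1},{"offset": [0,0,0],"turn": [0,0,0],"hand": -1}]}}

```text
t: 13.35
position: [0.5377, 0.4014, 0.2639]
ee_rot: [-0.001, 0.105, 0.995, 0.002]
contact_force: [-0.1, -0.9, 0.2]
opening: 0.0904
```

```bash
python3 look.py u_wrist
python3 - <<'E'
from m import *
st=ctrl.get_state(); im=ctrl.get_image("wrist")
for z,n in ((.064,"u_o1"),(0.,"u_o2")):
    cv2.imwrite("pics/"+n+".png",ortho(im,st,z,.4,.6,.3,.5,.0004)[:,:,::-1])
for q in ["funnel_center","funnel_foot"]:
    for r in ctrl.landmark_of(im,q): print(q,np.round(r["centre"]),round(r["p"],2),onz(im,r["centre"][1],r["centre"][0],.032 if q[-1]=="r" else 0,st))
E
```

```text
13.35 [0.53767482 0.40144303 0.2638514 ] [[-0.978, 0.208, -0.001], [0.208, 0.978, 0.003], [0.002, 0.003, -1.0]] [-0.12 -0.92  0.23] 0.09037790728222143
funnel_center [134. 247.] 0.89 [0.48058568 0.40730153 0.032     ]
funnel_foot [248. 228.] 0.75 [0.61703092 0.35301001 0.        ]
funnel_foot [137. 246.] 0.72 [0.48552869 0.40445742 0.        ]
```

View pics/u_wrist.png

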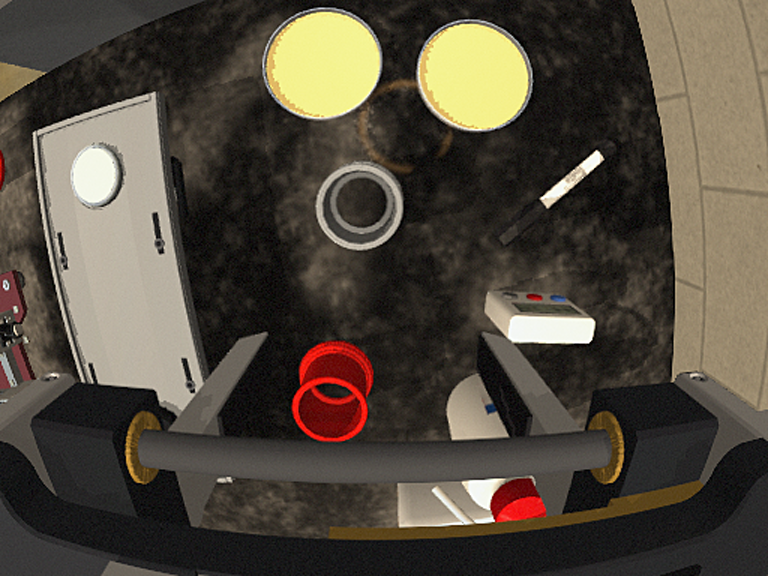

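View pics/u_o1.png

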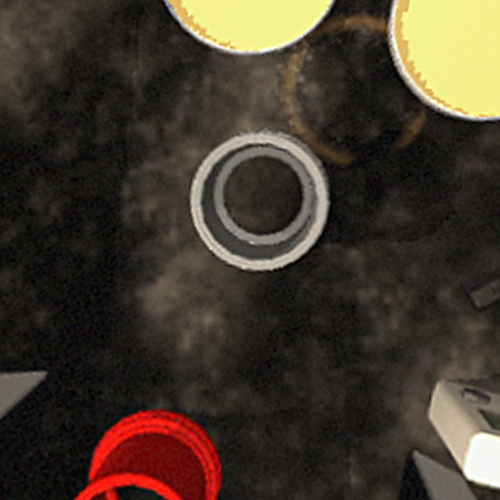

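View pics/u_o2.png

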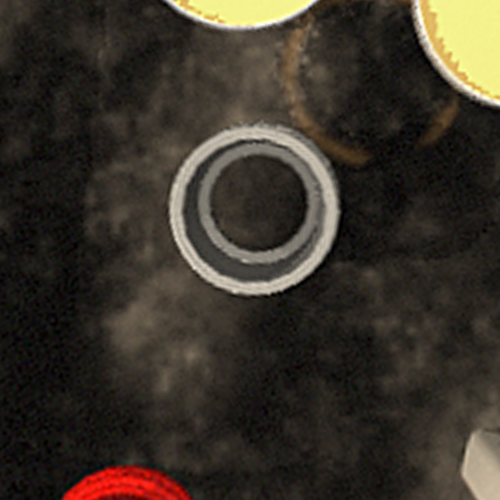

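The rim centre is at wrist (240,138), which is world (0.480, 0.404). The ring is 55.6 mm across including the bead, so this is the grey funnel. The red one sits closer to the gripper at (220,262). I'll squeeze gently in two orientations to centre the funnel in both axes.

Request:
{"name": "send_rows", "arguments": {"moves": [{"offset": [2,-0.3,0],"turn": [0,0,0],"hand": -1},{"offset": [2.7,-0.4,0],"turn": [0,0,0],"hand": -1},{"offset": [1,-0.2,1],"turn": [0,0,0],"hand": -1},{"offset": [0,0,3],"turn": [0,0,0],"hand": -1},{"offset": [0,0,4],"turn": [0,0,0],"hand": -1},{"offset": [0,0,2],"turn": [0,0,0],"hand": -1},{"offset": [0,0,0],"turn": [0,0,0],"hand": -1},{"offset": [0,0,0],"turn": [0,0,0],"hand": -1}]}}

```text
t: 14.35
position: [0.4829, 0.3982, 0.1653]
ee_rot: [0.0, 0.109, 0.994, -0.0]
contact_force: [0.1, 1.0, 0.4]
opening: 0.0938
```

```bash
python3 look.py v_wrist
```

```text
14.35 [0.48287605 0.39815616 0.16527277] [[-0.976, 0.216, 0.0], [0.216, 0.976, -0.0], [-0.0, -0.0, -1.0]] [0.1  0.96 0.45] 0.0937715041742202
```

View pics/v_wrist.png

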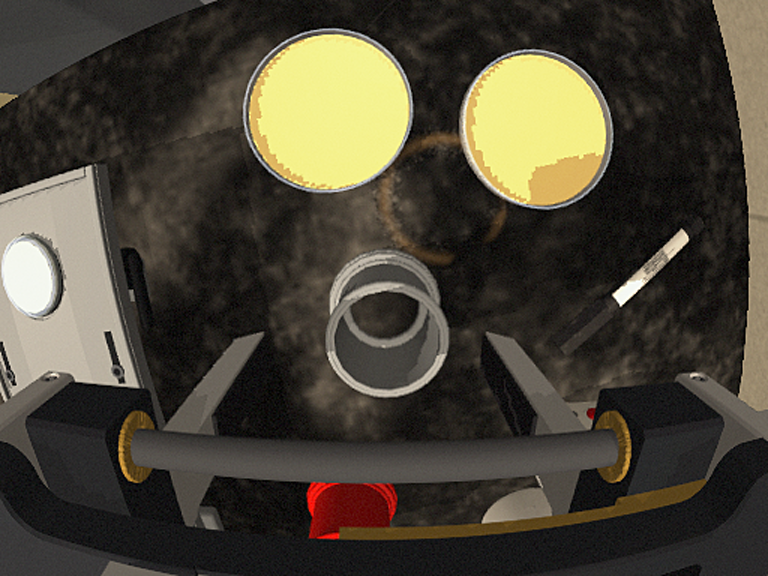

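Request:
{"name": "send_rows", "arguments": {"moves": [{"offset": [0.38,0.58,0],"turn": [0,0,0],"hand": -1},{"offset": [0,0,2],"turn": [0,0,0],"hand": -1},{"offset": [0,0,2],"turn": [0,0,0],"hand": -1},{"offset": [0,0,0.5],"turn": [0,0,0],"hand": -0.6},{"offset": [0,0,0],"turn": [0,0,0],"hand": -0.2},{"offset": [0,0,0],"turn": [0,0,0],"hand": -0.05},{"offset": [0,0,0],"turn": [0,0,0],"hand": -0.05},{"offset": [0,0,0],"turn": [0,0,0],"hand": -0.05}], "force": 4}}

```text
t: 15.2
position: [0.4804, 0.4059, 0.1206]
ee_rot: [0.001, 0.108, 0.994, 0.001]
contact_force: [-0.4, 0.3, -0.6]
opening: 0.0576
```

Request:
{"name": "send_rows", "arguments": {"moves": [{"offset": [0,0,0],"turn": [0,0,0],"hand": -0.05},{"offset": [0,0,0],"turn": [0,0,0],"hand": -0.05}]}}

```text
t: 15.4
position: [0.4802, 0.4054, 0.1204]
ee_rot: [0.0, 0.108, 0.994, 0.0]
contact_force: [-1.2, -1.8, 4.7]
opening: 0.0522
```

```bash
python3 look.py w_wrist
python3 - <<'E'
from m import *
print(ctrl.get_state()["joints"].round(2))
E
```

```text
15.4 [0.48018323 0.40537526 0.12036247] [[-0.977, 0.215, 0.0], [0.215, 0.977, 0.0], [-0.0, 0.0, -1.0]] [-1.2  -1.79  4.72] 0.05218498381370928
[-0.75  0.83 -0.    1.71  0.    0.6   0.61]
```

View pics/w_wrist.png

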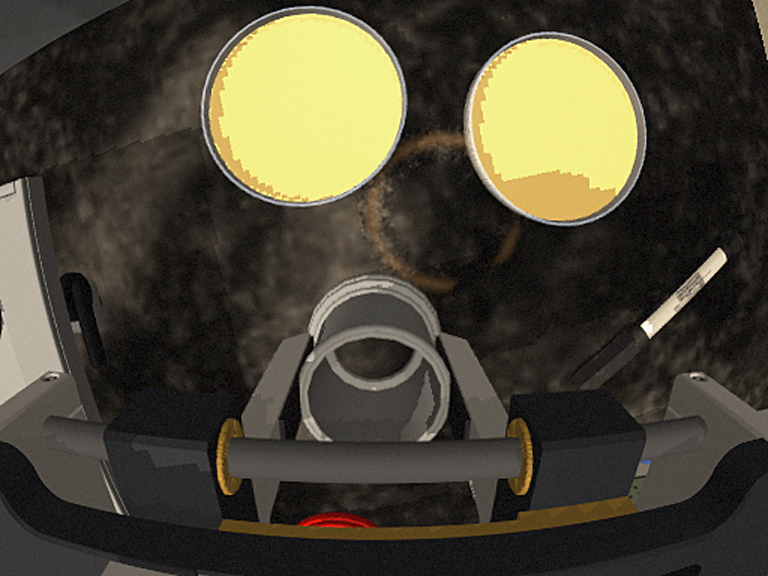

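The grip is at 52.2 mm, on the body between foot and bead. I'll open, turn 90° and re-grip.

Request:
{"name": "send_rows", "arguments": {"moves": [{"offset": [0,0,0],"turn": [0,0,0],"hand": -0.5},{"offset": [0,0,0],"turn": [0,0,0],"hand": -0.9},{"offset": [0,0,0],"turn": [0,0,0],"hand": -0.9},{"offset": [0,0,0],"turn": [0,0,-1],"hand": -0.9},{"offset": [0,0,0],"turn": [0,0,-1],"hand": -0.9},{"offset": [0,0,0],"turn": [0,0,-1],"hand": -0.9},{"offset": [0,0,0],"turn": [0,0,-1],"hand": -0.9},{"offset": [0,0,0],"turn": [0,0,-1],"hand": -0.9}]}}

```text
t: 16.25
position: [0.4799, 0.4056, 0.1194]
ee_rot: [-0.0, -0.155, 0.988, 0.0]
contact_force: [1.0, 0.1, -0.4]
opening: 0.0894
```

Request:
{"name": "send_rows", "arguments": {"moves": [{"offset": [0,0,0],"turn": [0,0,-1],"hand": -0.9},{"offset": [0,0,0],"turn": [0,0,-1],"hand": -0.9},{"offset": [0,0,0],"turn": [0,0,-1],"hand": -0.9},{"offset": [0,0,0],"turn": [0,0,-1],"hand": -0.9},{"offset": [0,0,0],"turn": [0,0,-1],"hand": -0.9},{"offset": [0,0,0],"turn": [0,0,-1],"hand": -0.9},{"offset": [0,0,0],"turn": [0,0,-1],"hand": -0.9},{"offset": [0,0,0],"turn": [0,0,-1],"hand": -0.9}]}}

```text
t: 17.05
position: [0.48, 0.4055, 0.1194]
ee_rot: [-0.0, -0.543, 0.839, 0.0]
contact_force: [0.5, -0.8, -0.1]
opening: 0.0891
```

Request:
{"name": "send_rows", "arguments": {"moves": [{"offset": [0,0,0],"turn": [0,0,-1],"hand": -0.9},{"offset": [0,0,0],"turn": [0,0,-1],"hand": -0.9},{"offset": [0,0,0],"turn": [0,0,0],"hand": -0.9},{"offset": [0,0,0],"turn": [0,0,0],"hand": -0.9}]}}

```text
t: 17.45
position: [0.48, 0.4054, 0.1195]
ee_rot: [-0.0, -0.625, 0.78, 0.0]
contact_force: [0.1, -0.1, 0.2]
opening: 0.0896
```

```bash
python3 look.py x_wrist
```

```text
17.45 [0.47998401 0.40542811 0.11945501] [[-0.218, -0.976, -0.0], [-0.976, 0.218, 0.0], [0.0, 0.0, -1.0]] [ 0.06 -0.06  0.15] 0.0896414663695751
```

View pics/x_wrist.png

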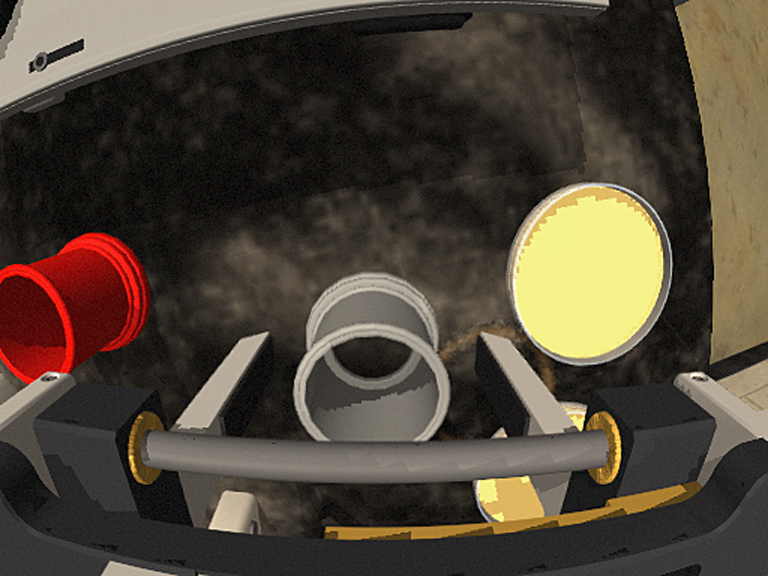

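Request:
{"name": "send_rows", "arguments": {"moves": [{"offset": [0,0,0],"turn": [0,0,0],"hand": -0.4},{"offset": [0,0,0],"turn": [0,0,0],"hand": -0.2},{"offset": [0,0,0],"turn": [0,0,0],"hand": -0.05},{"offset": [0,0,0],"turn": [0,0,0],"hand": -0.05},{"offset": [0,0,0],"turn": [0,0,0],"hand": -0.05},{"offset": [0,0,0],"turn": [0,0,0],"hand": -0.05}], "force": 4}}

```text
t: 18.1
position: [0.4801, 0.4055, 0.1197]
ee_rot: [0.0, -0.626, 0.779, -0.0]
contact_force: [0.5, -0.5, -0.3]
opening: 0.0517
```

Request:
{"name": "send_rows", "arguments": {"moves": [{"offset": [0,0,0],"turn": [0,0,0],"hand": 0.3},{"offset": [0,0,0],"turn": [0,0,0],"hand": 0.3},{"offset": [0,0,-0.3],"turn": [0,0,0],"hand": 0.3},{"offset": [0,0,-1.7],"turn": [0,0,0],"hand": 0.3},{"offset": [0,0,-3],"turn": [0,0,0],"hand": 0.3},{"offset": [0,0,-3],"turn": [0,0,0],"hand": 0.3},{"offset": [0,0,-2],"turn": [0,0,0],"hand": 0.3},{"offset": [0,0,0],"turn": [0,0,0],"hand": 0.3}], "force": 20}}

```text
t: 18.9
position: [0.4809, 0.4071, 0.2238]
ee_rot: [0.003, -0.627, 0.779, 0.0]
contact_force: [0.4, 0.2, -1.4]
opening: 0.0514
```

```bash
python3 look.py y_wrist
```

```text
18.9 [0.48092759 0.40707526 0.22379348] [[-0.215, -0.977, 0.005], [-0.977, 0.215, 0.005], [-0.006, -0.004, -1.0]] [ 0.37  0.18 -1.38] 0.05144472304651569
```

View pics/y_wrist.png

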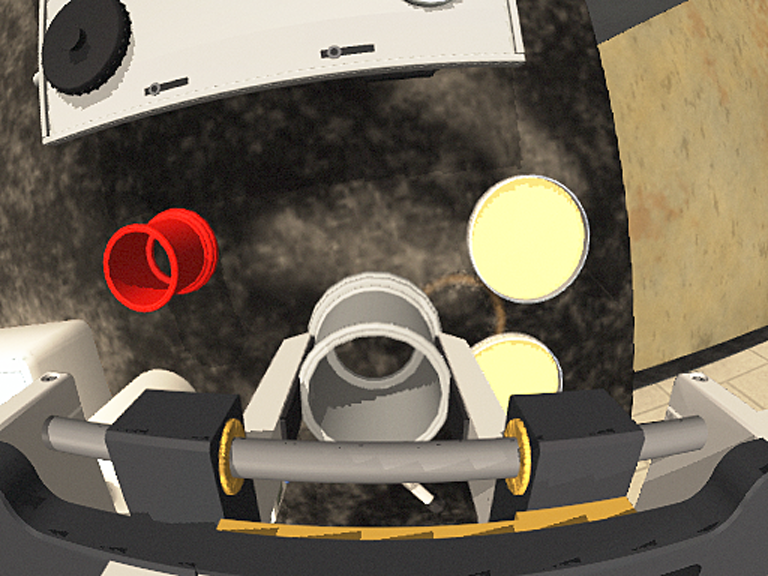

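Request:
{"name": "send_rows", "arguments": {"moves": [{"offset": [2,0.3,0],"turn": [0,0,0],"hand": 0.3},{"offset": [3,0.5,0],"turn": [0,0,0],"hand": 0.3},{"offset": [3,0.5,0],"turn": [0,0,0],"hand": 0.3},{"offset": [3,0.6,0],"turn": [0,0,0],"hand": 0.3},{"offset": [2,0.6,0],"turn": [0,0,0],"hand": 0.3},{"offset": [1,0.5,0],"turn": [0,0,0],"hand": 0.3},{"offset": [0,0,0],"turn": [0,0,0],"hand": 0.3},{"offset": [0,0,0],"turn": [0,0,0],"hand": 0.3}]}}

```text
t: 19.75
position: [0.4209, 0.2764, 0.2196]
ee_rot: [0.001, -0.627, 0.779, 0.0]
contact_force: [0.6, 0.3, -2.0]
opening: 0.0518
```

```bash
python3 look.py z_wrist
python3 - <<'E'
from m import *
st=ctrl.get_state(); im=ctrl.get_image("wrist")
cv2.imwrite("pics/z_o.png",cv2.resize(ortho(im,st,.0595,.36,.46,.17,.27),(600,600))[:,:,::-1])
p=st["position"];T=rot(st["ee_rot"]); print(T.round(3))
E
```

```text
19.75 [0.42094164 0.27635908 0.21960205] [[-0.214, -0.977, 0.0], [-0.977, 0.214, 0.001], [-0.001, -0.0, -1.0]] [ 0.63  0.26 -2.03] 0.051827707679427445
[[-0.214 -0.977  0.001]
 [-0.977  0.214  0.002]
 [-0.002 -0.    -1.   ]]
```

View pics/z_wrist.png

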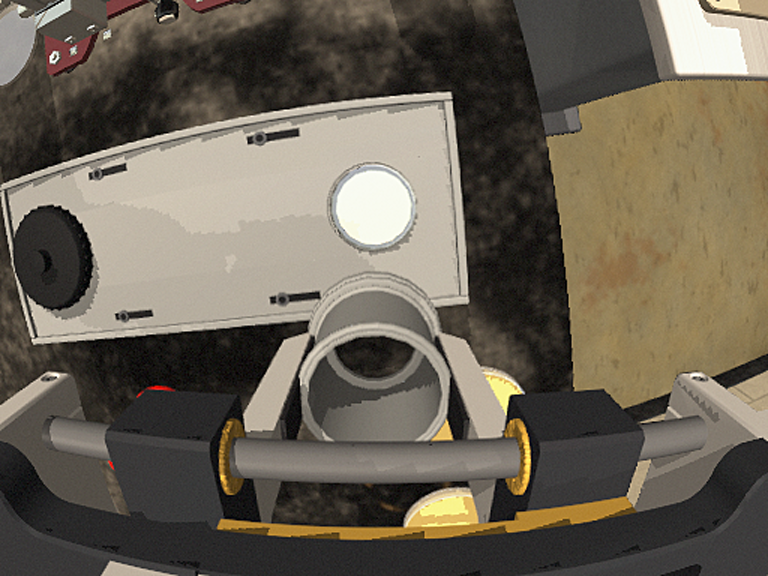

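View pics/z_o.png

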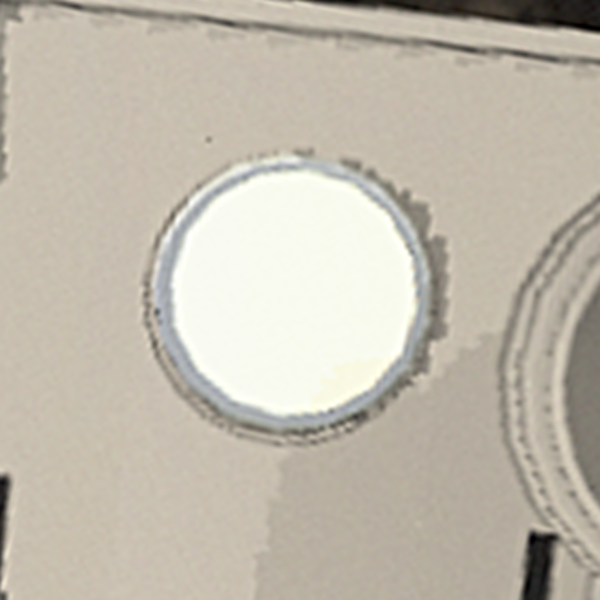

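Run:
```python
from m import *
st=ctrl.get_state(); im=ctrl.get_image("wrist")
p=st["position"];T=rot(st["ee_rot"])
q=cv2.resize(im["pixels"][:,:,::-1],None,fx=4,fy=4,interpolation=cv2.INTER_CUBIC)
def circ(c,r,col):
    pts=np.array([proj(im,c+r*(np.cos(t)*T[:,0]+np.sin(t)*T[:,1]),st) for t in np.linspace(0,2*np.pi,200)])
    cv2.polylines(q,[((pts+.5)*4-.5).astype(np.int32)],True,col,1)
circ(p+T[:,2]*.1195,.032,(0,0,255)); circ(p+T[:,2]*.0555,.028,(0,255,0))
cv2.imwrite("pics/za.png",q[690:1190,760:1240])
cv2.imwrite("pics/zb.png",q[380:740,800:1200])
```

```text
(no output)
```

View pics/za.png

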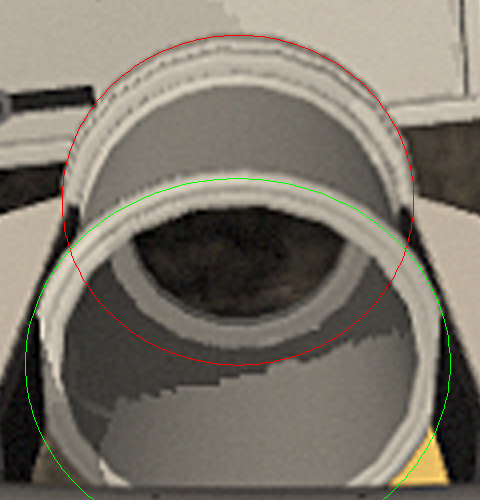

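The predicted foot circle (centred under the TCP) matches the image within 0.5 mm, so the funnel is held centred. The frit is at about (0.4086, 0.2190).

Request:
{"name": "send_rows", "arguments": {"moves": [{"offset": [1.5,0,0],"turn": [0,0,0],"hand": 0.3},{"offset": [2.5,0,0],"turn": [0,0,0],"hand": 0.3},{"offset": [1.4,0,0],"turn": [0,0,0],"hand": 0.3},{"offset": [0.4,0,0.5],"turn": [0,0,0],"hand": 0.3},{"offset": [0,0,1.5],"turn": [0,0,0],"hand": 0.3},{"offset": [0,0,1],"turn": [0,0,0],"hand": 0.3},{"offset": [0,0,0],"turn": [0,0,0],"hand": 0.3},{"offset": [0,0,0],"turn": [0,0,0],"hand": 0.3}]}}

```text
t: 20.7
position: [0.408, 0.2192, 0.1895]
ee_rot: [-0.0, -0.627, 0.779, 0.0]
contact_force: [-0.2, -0.7, -1.7]
opening: 0.0513
```

```bash
python3 look.py ab_wrist
python3 - <<'E'
from m import *
st=ctrl.get_state();p=st["position"];T=rot(st["ee_rot"])
print((T.T@(np.array([.4086,.2191,.2])-p)*100).round(3), st["position"])
E
```

```text
20.7 [0.40804077 0.21915415 0.18948707] [[-0.214, -0.977, -0.0], [-0.977, 0.214, 0.0], [-0.0, 0.001, -1.0]] [-0.22 -0.73 -1.66] 0.051334675059299895
[ 0.004 -0.042 -1.02 ] [0.40819798 0.21924    0.18979824]
```

View pics/ab_wrist.png

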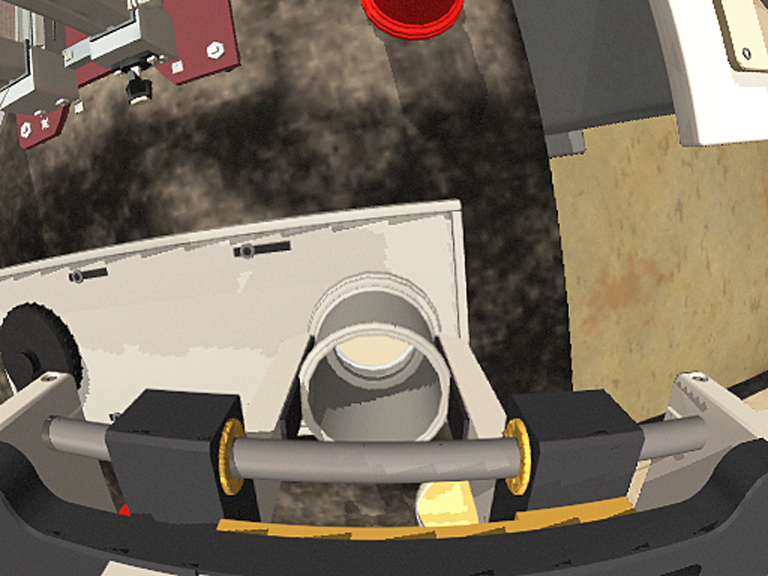

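Request:
{"name": "send_rows", "arguments": {"moves": [{"offset": [0,-0.04,0.4],"turn": [0,0,0],"hand": 0.3},{"offset": [0,0,0.4],"turn": [0,0,0],"hand": 0.3},{"offset": [0,0,0.15],"turn": [0,0,0],"hand": 0.3},{"offset": [0,0,0],"turn": [0,0,0],"hand": 0.3},{"offset": [0,0,0],"turn": [0,0,0],"hand": 0.3}]}}

```text
t: 21.25
position: [0.4085, 0.2186, 0.1802]
ee_rot: [-0.0, -0.627, 0.779, 0.0]
contact_force: [-0.0, 0.4, -2.4]
opening: 0.0518
```

Request:
{"name": "send_rows", "arguments": {"moves": [{"offset": [0,0,0.06],"turn": [0,0,0],"hand": 0.3},{"offset": [0,0,0],"turn": [0,0,0],"hand": 0.3}]}}

```text
t: 21.45
position: [0.4085, 0.2185, 0.1796]
ee_rot: [0.0, -0.627, 0.779, -0.0]
contact_force: [-0.6, -0.1, -1.5]
opening: 0.0516
```

Request:
{"name": "send_rows", "arguments": {"moves": [{"offset": [0,0,0.06],"turn": [0,0,0],"hand": 0.3},{"offset": [0,0,0],"turn": [0,0,0],"hand": 0.3}]}}

```text
t: 21.65
position: [0.4085, 0.2185, 0.179]
ee_rot: [-0.0, -0.627, 0.779, -0.0]
contact_force: [1.5, -0.2, -1.4]
opening: 0.0518
```

Request:
{"name": "send_rows", "arguments": {"moves": [{"offset": [-0.05,0,0],"turn": [0,0,0],"hand": 0.3},{"offset": [0,0,0.06],"turn": [0,0,0],"hand": 0.3},{"offset": [0,0,0],"turn": [0,0,0],"hand": 0.3}]}}

```text
t: 21.95
position: [0.4086, 0.219, 0.1783]
ee_rot: [-0.0, -0.627, 0.779, 0.0]
contact_force: [-0.5, -0.5, -2.4]
opening: 0.0511
```

Request:
{"name": "send_rows", "arguments": {"moves": [{"offset": [0,0,0.06],"turn": [0,0,0],"hand": 0.3},{"offset": [0,0,0],"turn": [0,0,0],"hand": 0.3}]}}

```text
t: 22.15
position: [0.4086, 0.219, 0.1777]
ee_rot: [-0.0, -0.627, 0.779, 0.0]
contact_force: [-0.2, -0.7, -1.0]
opening: 0.0515
```

Request:
{"name": "send_rows", "arguments": {"moves": [{"offset": [0,0,0.06],"turn": [0,0,0],"hand": 0.3},{"offset": [0,0,0],"turn": [0,0,0],"hand": 0.3}]}}

```text
t: 22.35
position: [0.4086, 0.219, 0.1771]
ee_rot: [-0.0, -0.627, 0.779, 0.0]
contact_force: [0.0, -0.1, -2.2]
opening: 0.0516
```

The foot is at about 57.6 mm, already below the frit's top with no contact force, so it is slipping over. I'll continue down.

Request:
{"name": "send_rows", "arguments": {"moves": [{"offset": [0,0,0.06],"turn": [0,0,0],"hand": 0.3},{"offset": [0,0,0.06],"turn": [0,0,0],"hand": 0.3},{"offset": [0,0,0],"turn": [0,0,0],"hand": 0.3}]}}

```text
t: 22.65
position: [0.4086, 0.219, 0.1759]
ee_rot: [-0.0, -0.627, 0.779, 0.0]
contact_force: [0.2, 0.4, -1.9]
opening: 0.0517
```

Request:
{"name": "send_rows", "arguments": {"moves": [{"offset": [0,0,0.05],"turn": [0,0,0],"hand": 0.3},{"offset": [0,0,0],"turn": [0,0,0],"hand": 0.3}]}}

```text
t: 22.85
position: [0.4086, 0.219, 0.1754]
ee_rot: [-0.0, -0.627, 0.779, 0.0]
contact_force: [-0.3, -0.4, -2.3]
opening: 0.0515
```

Request:
{"name": "send_rows", "arguments": {"moves": [{"offset": [0,0,0.04],"turn": [0,0,0],"hand": 0.3},{"offset": [0,0,0],"turn": [0,0,0],"hand": 0.3}]}}

```text
t: 23.05
position: [0.4086, 0.219, 0.175]
ee_rot: [-0.0, -0.627, 0.779, 0.0]
contact_force: [0.0, -0.8, -1.5]
opening: 0.0518
```

Request:
{"name": "send_rows", "arguments": {"moves": [{"offset": [0,0,0.03],"turn": [0,0,0],"hand": 0.3},{"offset": [0,0,0],"turn": [0,0,0],"hand": 0.3}]}}

```text
t: 23.25
position: [0.4086, 0.219, 0.1747]
ee_rot: [-0.0, -0.627, 0.779, 0.0]
contact_force: [0.1, 0.2, -1.5]
opening: 0.0516
```

Request:
{"name": "send_rows", "arguments": {"moves": [{"offset": [0,0,0.03],"turn": [0,0,0],"hand": 0.3},{"offset": [0,0,0],"turn": [0,0,0],"hand": 0.3}]}}

```text
t: 23.45
position: [0.4086, 0.219, 0.1746]
ee_rot: [0.0, -0.627, 0.779, -0.0]
contact_force: [-0.6, -0.9, 1.8]
opening: 0.0519
```

Request:
{"name": "send_rows", "arguments": {"moves": [{"offset": [0,0,0.03],"turn": [0,0,0],"hand": 0.3},{"offset": [0,0,0],"turn": [0,0,0],"hand": 0.3}]}}

```text
t: 23.65
position: [0.4086, 0.219, 0.1746]
ee_rot: [0.0, -0.627, 0.779, -0.0]
contact_force: [-1.3, -1.2, 6.2]
opening: 0.0516
```

Contact came at TCP z = 0.1746, exactly where the foot meets the deck. I'll ease off, let go, rise clear and look.

Request:
{"name": "send_rows", "arguments": {"moves": [{"offset": [0,0,-0.05],"turn": [0,0,0],"hand": 0.3},{"offset": [0,0,0],"turn": [0,0,0],"hand": -0.2},{"offset": [0,0,0],"turn": [0,0,0],"hand": -0.6},{"offset": [0,0,0],"turn": [0,0,0],"hand": -1},{"offset": [0,0,0],"turn": [0,0,0],"hand": -1},{"offset": [0,0,0],"turn": [0,0,0],"hand": -1},{"offset": [0,0,-1],"turn": [0,0,0],"hand": -1},{"offset": [0,0,-2],"turn": [0,0,0],"hand": -1}]}}

```text
t: 24.45
position: [0.4079, 0.2187, 0.2046]
ee_rot: [-0.001, -0.627, 0.779, 0.0]
contact_force: [-0.3, 0.1, -0.2]
opening: 0.0938
```

Request:
{"name": "send_rows", "arguments": {"moves": [{"offset": [0,0,-3],"turn": [0,0,0],"hand": -1},{"offset": [0,0,-3],"turn": [0,0,0],"hand": -1},{"offset": [-2,0,-2],"turn": [0,0,0],"hand": -1},{"offset": [-3,0,0],"turn": [0,0,0],"hand": -1},{"offset": [-2,0,0],"turn": [0,0,0],"hand": -1},{"offset": [0,0,0],"turn": [0,0,0],"hand": -1},{"offset": [0,0,0],"turn": [0,0,0],"hand": -1}]}}

```text
t: 25.15
position: [0.4232, 0.2869, 0.2848]
ee_rot: [-0.0, -0.627, 0.779, -0.0]
contact_force: [-0.5, -0.1, -0.7]
opening: 0.0936
```

```bash
python3 look.py ac_wrist
python3 - <<'E'
from m import *
st=ctrl.get_state(); im=ctrl.get_image("wrist")
q=cv2.resize(im["pixels"][:,:,::-1],None,fx=4,fy=4,interpolation=cv2.INTER_CUBIC)
def circ(c,r,col):
    pts=np.array([proj(im,np.array(c)+r*np.array([np.cos(t),np.sin(t),0]),st) for t in np.linspace(0,2*np.pi,200)])
    cv2.polylines(q,[((pts+.5)*4-.5).astype(np.int32)],True,col,1); return pts.mean(0)*4
m=circ([.4086,.219,.055],.032,(0,0,255)); circ([.4086,.219,.119],.028,(0,255,0))
u,v=m.astype(int); cv2.imwrite("pics/ad.png",q[max(0,v-250):v+300,max(0,u-300):u+300])
im=ctrl.get_image("scene"); save(im,"ae_scene",(130,140,330,280),4)
im=ctrl.get_image("side"); save(im,"ae_side",(180,150,330,240),5)
E
```

```text
25.15 [0.4232268 0.2869058 0.2848333] [[-0.214, -0.977, -0.001], [-0.977, 0.214, -0.001], [0.001, 0.0, -1.0]] [-0.48 -0.08 -0.73] 0.0936108951629926
```

View pics/ac_wrist.png

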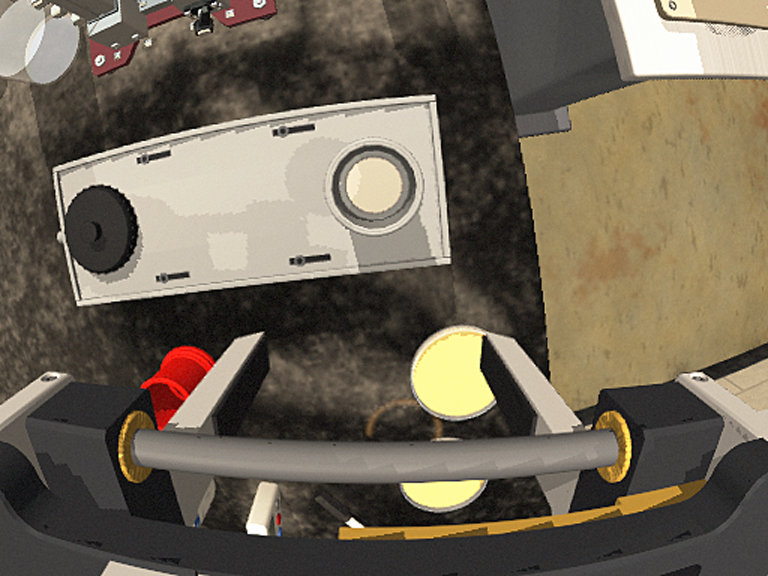

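View pics/ad.png

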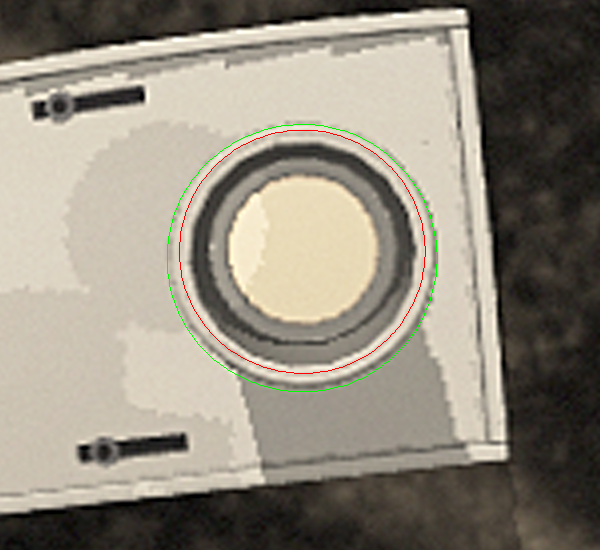

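View pics/ae_scene.png

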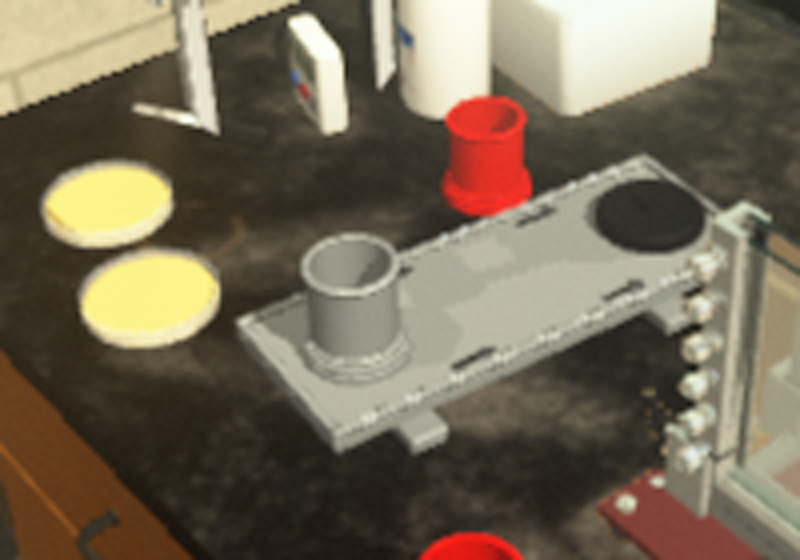

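View pics/ae_side.png

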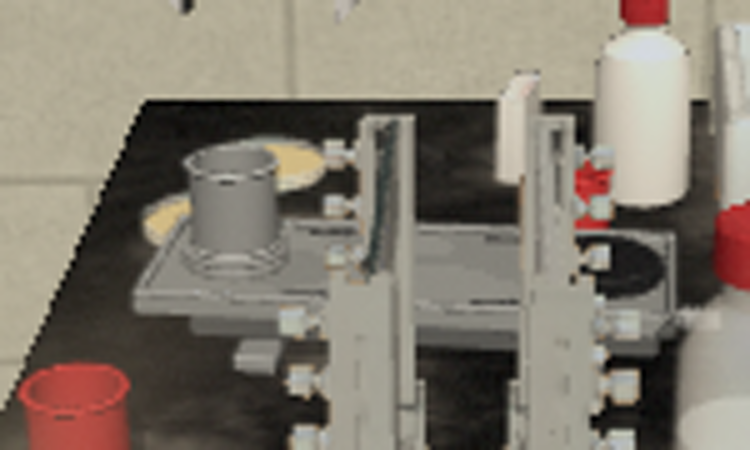

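The funnel stands upright at the seat: rim and foot are concentric with the predicted circles within about 1 mm, and the frit shows centred in its passage at wrist (249,123). The petri dishes, the red funnels and the other bystanders still in view look unmoved. The hand is clear.

```bash
python3 -c "
from bench import ctrl
print(ctrl.sign_off())"
```

```text
the job is handed in; nothing more can be done
None
```

The frit is pushed into the empty seat and the steel funnel stands upright over it, released. I handed the job in after about 25 s of robot time, well under the 72 s limit.

**Frit:** I pushed it along the deck with two light fingertips side by side. Near the seat I moved in steps of 0.3–0.5 mm and stopped when it met the recess wall. Force readings were no higher than about 1 N, which is about the sensor noise. Afterwards it was level with the seat to about 0.2 mm sideways and 1.1 mm towards the far wall, which matches the 1 mm of play.

**Funnel:** I picked the grey steel one and centred it with two gentle squeezes. The foot slipped over the frit without contact. It touched down at the height expected for the foot on the deck, reading about 6 N, and then I let go. The final pictures show it upright, with foot and rim within about 1 mm of where they should be. Nothing else that I could see had moved, and the gripper was clear.

**Less certain:** there was no clear force signal when the frit dropped in. That it is home rests on three signs:
- its travel, about 2 mm further and then the wall
- the visible gap round it
- its shorter shadow

The funnel's touchdown height doesn't settle this, since it would be the same with an undropped frit. Position readings from the camera and from contact disagreed by up to about 1 mm, inside the funnel's 1.5 mm of play.

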